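# Load and dock the capacitor test tray

### The arm

A 7-joint arm with a two-finger parallel gripper is mounted at the origin on the work surface. World frame = base frame: x ahead of the robot, y to its left, z up, the work surface at z = 0. Lengths are in m, angles in rad, forces in N, time in s.
With the tool pointing down it reaches from about 0.425 to 0.875 m from the base axis. Payload 4.7 kg.
Tool frame: the origin (TCP) lies on the centre line of the jaws, within the pads' length; the fingertips stand 14 mm ahead of it and the grasp point (between the pads) lies 5 mm behind it; z points along the fingers, y is the line along which they close (so a half turn about z gives the same grasp; the last joint's range is limited). The gripper opens to 87 mm and grips with 3 to 60 N. Pads are 19 mm wide; open, the fingers measure 117 mm over their backs; the gripper's body (75 mm by 190 mm) begins 51 mm behind the grasp point.
Start: joints at [-1.259, 0.321, -0.07, 1.45, 0.023, 1.371, -0.057], TCP at [0.191, 0.621, 0.237] pointing down, gripper open.
Joint ranges: [-2.86, 2.86], [-0.3, 2.09], [-1.38, 1.24], [0.06, 2.45], [-1.56, 4.7], [0.09, 2.05], [-2.69, 2.69]. Speed limits (rad/s): [2.57, 2.57, 3.14, 3.14, 3.14, 3.14, 3.14].

### API

Orientations are given as a rotation vector (axis times angle).
In Python, from bench import ctrl gives the robot as it stands.
- The arm moves only by the tool send_rows, never from a script. Its argument "steps" is a list of rows, each an object of numbers: "tx", "ty", "tz": the shift along the tool's x, y, z in units of 60 mm (1.0 is 60 mm); "turn": the turn about the tool's z in units of 8 degrees (1.0 is 8 degrees); "grip": the opening, from 0 (shut) to 1 (fully open). A call has 1 to 12 rows; each row shifts and turns the commanded pose from where the row before left it, along the tool's axes as they then stand; what a row does not reach is not made up. A row lasts 1/8 s, in which the tool goes at most 62.5 mm and 10.7 degrees, less where a joint would pass 70% of its speed; a pose out of reach is approached as far as the arm can. A call is refused whole if a number of a shift passes 1 or a number of a turn 1, either way. A call with a gripper value outside its range is refused whole. The fingers move at their own pace and stop on an object; "newtons" is the grip in N (left out, the last holds). Time passes only in rows, so rows that do not move let the fingers close. It gives the time, the measured TCP pose, the force, the opening and the grip force at its end, in the units of the state.
- ctrl.get_state(): the state, without advancing time (a new reading comes with each control period).
- ctrl.get_image(name): name is "scene" or "top" or "wrist"; returns a dict with "pixels" (480x640x3 uint8, red, green, blue), "K" (3x3 intrinsics, pixels), "cam_to_world" (4x4, takes a point from camera to world coordinates); the wrist camera has in their place "T_tool_cam" (4x4, takes a point from camera to tool coordinates, whose origin is the TCP and whose axes are the flange's). Camera axes: x right, y down, z forward; pixel columns grow to the right and rows downward; lengths in m; the calibration is good to about 2 mm. A picture is of the moment at which its call begins: read the wrist's pose just before it. There is no depth.
- ctrl.close_job(): hands the job in; it is judged then, once.
The state is a dict: "time": time; "joint_positions": joint angles; "qd": joint speeds; "joint_torque": joint torques, N m; "position": TCP position; "tool_rot": TCP orientation; "ft_force": force on the tool from outside, world axes, zero at the start; "torque": the same for the moment, N m; "grip_width": opening from 0.0 (shut) to 1.0 (fully open); "grip_force": force on a finger pad.
Only numpy, scipy, OpenCV 4.12 (cv2) and the standard library are available. Lean on these libraries where they do the work, as an engineer would, in place of code of your own. Each camera call takes 0.05 s, during which the arm holds its last target. There are 200 camera calls.

### The job

Put the loose blue and the loose yellow capacitor in the tray's pocket of their own colour, beside the one already there. Then slide the loaded tray by its white handle all the way into the tester's bay until it is fully home, without tipping it, and push the bolt's red tab all the way across to lock the tray in. Leave the other things on the bench where they are.

Things in the scene. Friction and masses are not known exactly. Their poses are not given: they have to be found in the camera images.
- tray: grey open tray, 110 (its x) by 180 mm (its y), walls 4 mm thick and 28 mm high, floor 4 mm, split by a 4 mm wall along x at y = 0 into two pockets 102 by 84 mm: blue floor on +y, yellow floor on -y. Origin: centre of the underside of this box, z up; its +x end goes into the bay first, its white handle is on the -x side
- tray_handle (a point): middle of the top of the tray's handle, 65 mm above the bench, at x = -88, y = 0 of the tray: an upright white fin 12 mm thick (tray's x) and 50 mm wide (tray's y), joined to the tray's front wall by a low tongue 6 mm high. Axes as the tray's
- blue_pocket (a point): centre of the blue pocket's floor, 4 mm above the bench, at x = 0, y = 44 mm of the tray
- yellow_pocket (a point): centre of the yellow pocket's floor, 4 mm above the bench, at x = 0, y = -44 mm of the tray
- blue_cap: box film capacitor, a blue block 22 (its x) by 42 (its y) by 32 mm high, with two short lead stubs on its +y end and a pale patch on top; it lies loose on the bench. Origin: centre of its underside
- yellow_cap: box film capacitor, a yellow block 22 (its x) by 42 (its y) by 32 mm high, with two short lead stubs on its +y end and a pale patch on top; it lies loose on the bench. Origin: centre of its underside
- blue_first: box film capacitor, a blue block 22 (its x) by 42 (its y) by 32 mm high, with two short lead stubs on its +y end and a pale patch on top; it already stands in the far part of the blue pocket, at about x = 32, y = 46 mm of the tray. Origin: centre of its underside
- yellow_first: box film capacitor, a yellow block 22 (its x) by 42 (its y) by 32 mm high, with two short lead stubs on its +y end and a pale patch on top; it already stands in the far part of the yellow pocket, at about x = 32, y = -46 mm of the tray. Origin: centre of its underside
- dock: fixed tester: a white housing (85 by 225 by 75 mm high, front face at x = 55 mm) at the far end of an open tray bay facing the robot (-x). The tray slides in on the bench itself. Origin: on the bench, where the tray's origin lies when it is fully home against the housing; +x points into the bay, the tray's x then points the same way
- bay_mouth (a point): centre of the bay's mouth on the bench, at x = -100 mm of the tester. From here a flare narrows from y = +-108 to +-94 mm at x = -74; then two aluminium rails 38 mm high, inner faces at y = +-93.5, run from x = -55 to 57. Lips on them reach 10 mm inward, 33 mm above the bench, so the tray comes in only from the front
- bolt (a joint): the slide bolt at the bay's mouth on the -y side, in m: 0 to 0.008 drawn back, 0.05 pushed fully across (towards the tester's +y), where its steel bar, 11 mm thick and 26 mm high, stands 6 mm in front of the tray's front wall
- bolt_tab (a point): middle of the top of the bolt's upright red tab, 81 mm above the bench; the tab is 10 mm thick (tester's x), 24 mm wide (tester's y) and free from 26 mm height up. Its axes are the tester's
- elko: black cylindrical can capacitor with a pale top, 32 mm across, 45 mm high; bystander, leave alone. Origin: centre of its underside
- spool: spool of solder, 60 mm across, 42 mm high; bystander, leave alone. Origin: centre of its underside
- tweezers: green tweezers lying flat, 120 by 16 by 6 mm, long along their x; bystander, leave alone. Origin: centre of its underside
- board: green circuit board, 60 by 80 by 5 mm; bystander, leave alone. Origin: centre of its underside
- cleaner: white bottle with a red cap, 56 mm across, 130 mm high; bystander, leave alone. Origin: centre of its underside
- driver: screwdriver lying along its x; bystander, leave alone. Origin: centre of its underside (lying)

How it is judged:
By the outcome, as a careful person would: the job done as asked, in the order asked, and still so for the second after the job is handed in, with the robot touching nothing.
It also fails if it takes over 64 s, if anything falls off the work surface, if the arm or the gripper's body presses on something with over 40 N, if the wrist force passes 120 N, or if a joint passes its speed limit or range.

## Working session

There is one attempt and no reset: what is moved stays moved. The work goes in short steps, Python scripts to look and compute and a tool call to move; the robot and the scene stay as the last step left them, time stands still between calls to the robot, and variables do not carry over. Pictures are saved under pics/ and viewed, at most 10 in all, crops included, and the job is handed in when it is done.

Besides the shell and the picture viewer there is one more tool, called by a JSON object that holds its "name" and its "arguments", one argument or row to a line. send_rows: Moves the arm, as the interface text tells. Its arguments: {"type":"object","properties":{"steps":{"type":"array"},"newtons":{"type":"number"}},"required":["steps"]}

```bash
mkdir -p pics
python3 - <<'E'
from bench import ctrl
import cv2,numpy as np,json
np.set_printoptions(precision=4,suppress=True)
s=ctrl.get_state();print({k:np.round(v,4) for k,v in s.items()})
for n in ['scene','top']:
    i=ctrl.get_image(n);cv2.imwrite(f'pics/{n}0.png',cv2.cvtColor(i['pixels'],cv2.COLOR_RGB2BGR))
    np.savez(f'{n}.npz',**i);print(n,i['K'],i['cam_to_world'])
E
```

```text
{'time': np.float64(0.0), 'joint_positions': array([-1.2589,  0.3218, -0.0701,  1.4517,  0.0226,  1.3707, -0.0569]), 'qd': array([-0.0003, -0.0002,  0.0001, -0.0015,  0.0003, -0.0004, -0.0005]), 'joint_torque': array([ -0.    , -49.1281,  -0.404 , -31.253 ,  -0.0641,   0.0437,
         0.0002]), 'position': array([0.1906, 0.6209, 0.2355]), 'tool_rot': array([-0.466 , -3.1067,  0.0029]), 'ft_force': array([-0.1023,  0.0665, -0.6087]), 'torque': array([-0.0039, -0.015 , -0.0136]), 'grip_force': np.float64(0.0), 'grip_width': np.float64(1.0048)}
scene [[464.7571   0.     317.2166]
 [  0.     464.7571 240.075 ]
 [  0.       0.       1.    ]] [[-0.3943  0.5418 -0.7423  1.3246]
 [ 0.9189  0.2455 -0.3089  0.3488]
 [ 0.0148 -0.8039 -0.5946  0.6986]
 [ 0.      0.      0.      1.    ]]
top [[594.4078   0.     317.407 ]
 [  0.     594.4078 246.8146]
 [  0.       0.       1.    ]] [[ 0.0226 -0.9915  0.1283  0.3364]
 [-0.9996 -0.0244 -0.0126  0.0098]
 [ 0.0157 -0.128  -0.9917  1.7477]
 [ 0.      0.      0.      1.    ]]
```

View pics/top0.png

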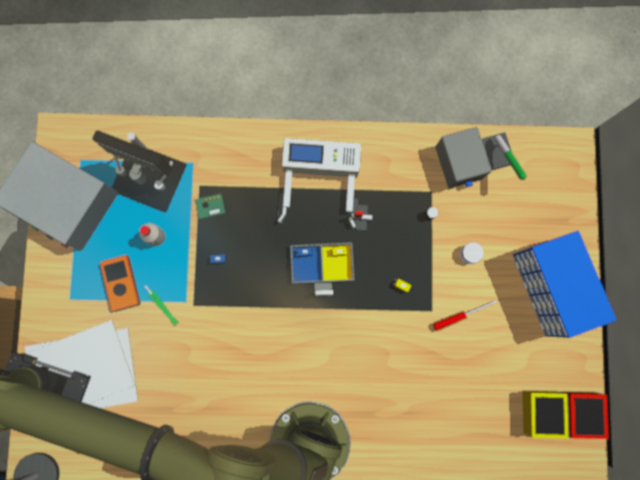

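View pics/scene0.png

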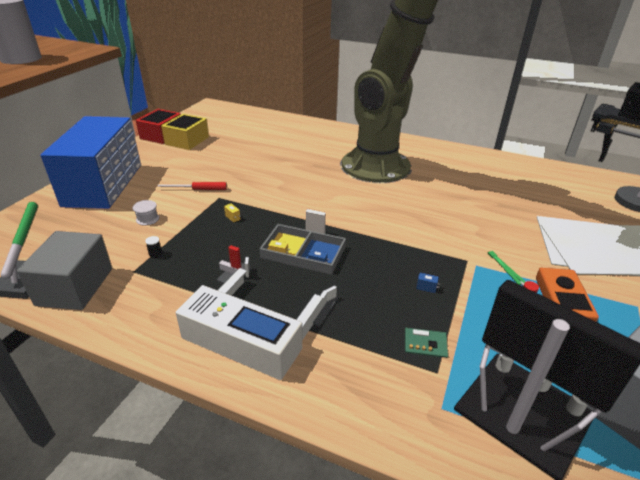

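Top view: blue cap at (217,259), yellow cap at (402,285), tray at (322,263) with its handle at (324,289), housing at (322,155), red tab at (358,213). The scene view agrees. Next I compute rough positions.

```bash
cat > h.py <<'E'
from bench import ctrl
import cv2,numpy as np
from scipy.spatial.transform import Rotation as R
np.set_printoptions(precision=4,suppress=True)
def ray(K,T,uv,z):
    uv=np.atleast_2d(np.asarray(uv,float))
    d=np.c_[(uv-[K[0,2],K[1,2]])/[K[0,0],K[1,1]],np.ones(len(uv))]@T[:3,:3].T
    o=T[:3,3]; return o+d*((z-o[2])/d[:,2])[:,None]
def proj(K,T,p):
    q=(np.atleast_2d(p)-T[:3,3])@T[:3,:3]; return q[:,:2]/q[:,2:]*[K[0,0],K[1,1]]+[K[0,2],K[1,2]]
def tool():
    s=ctrl.get_state();T=np.eye(4);T[:3,:3]=R.from_rotvec(s['tool_rot']).as_matrix();T[:3,3]=s['position'];return s,T
def wrist(name=None):
    s,T=tool();i=ctrl.get_image('wrist')
    if name: cv2.imwrite(f'pics/{name}.png',cv2.cvtColor(i['pixels'],cv2.COLOR_RGB2BGR))
    return i['pixels'],i['K'],T@i['T_tool_cam'],T
def mask(px,lo,hi):
    return cv2.inRange(cv2.cvtColor(px,cv2.COLOR_RGB2HSV),np.array(lo),np.array(hi))
COL=dict(blue=((100,110,40),(125,255,255)),yellow=((22,130,80),(34,255,255)),red=((0,150,80),(6,255,255)))
def blobs(m,amin):
    c,_=cv2.findContours(m,cv2.RETR_EXTERNAL,cv2.CHAIN_APPROX_NONE)
    return sorted([k for k in c if cv2.contourArea(k)>amin],key=cv2.contourArea,reverse=True)
def go(xyz,yaw=None):
    """print total move in tool units; yaw = world direction (rad) of tool y, mod pi"""
    s,T=tool();d=T[:3,:3].T@(np.array(xyz)-T[:3,3])/0.06
    ty=np.arctan2(T[1,1],T[0,1]);out=''
    if yaw is not None:
        e=(yaw-ty+np.pi/2)%np.pi-np.pi/2
        out=f'turn total {-np.degrees(e)/8:.3f} (j7 {s["joint_positions"][6]:.2f})'
    print('go units tx,ty,tz',d,out,'pos',T[:3,3],'tooly deg',np.degrees(ty),'tilt',T[:3,2],'t',s['time'],'F',s['ft_force'])
E
python3 - <<'E'
from h import *
i=np.load('top.npz');px,K,T=i['pixels'],i['K'],i['cam_to_world']
for c,z in (('blue',.032),('yellow',.032),('red',.08)):
    for k in blobs(mask(px,*COL[c]),15):
        r=cv2.minAreaRect(k);print(c,cv2.contourArea(k),np.round(r[0]),ray(K,T,r[0],z)[0])
for n,uv,z in (('handle',(324,286),.065),('tray corners',[(291,245),(352,243),(354,282),(293,284)],.028),('housing front',[(283,170),(359,174)],.075)): print(n,ray(K,T,uv,z))
w,K,C,T=wrist();print(K);print(np.linalg.inv(T)@C);print(T)
E
```

```text
blue 4835.0 [573. 285.] [ 0.4662 -0.7561  0.032 ]
blue 838.5 [306. 264.] [0.5089 0.0185 0.032 ]
blue 394.5 [306. 153.] [0.839  0.0288 0.032 ]
blue 104.5 [218. 258.] [0.5186 0.2765 0.032 ]
blue 22.0 [468. 182.] [ 0.7616 -0.454   0.032 ]
yellow 2038.0 [546. 414.] [ 0.0982 -0.6686  0.032 ]
yellow 890.5 [336. 262.] [ 0.5146 -0.068   0.032 ]
yellow 135.0 [403. 285.] [ 0.4531 -0.2607  0.032 ]
red 1637.0 [588. 416.] [ 0.1019 -0.7669  0.08  ]
red 182.5 [449. 321.] [ 0.3537 -0.3846  0.08  ]
red 35.0 [144. 230.] [0.5866 0.4782 0.08  ]
red 24.5 [358. 213.] [ 0.6523 -0.1265  0.08  ]
handle [[ 0.4428 -0.0328  0.065 ]]
tray corners [[ 0.5624  0.065   0.028 ]
 [ 0.5727 -0.1129  0.028 ]
 [ 0.4587 -0.1205  0.028 ]
 [ 0.4488  0.056   0.028 ]]
housing front [[ 0.7737  0.0927  0.075 ]
 [ 0.7677 -0.1267  0.075 ]]
[[420.5102   0.     312.5832]
 [  0.     420.5102 237.4322]
 [  0.       0.       1.    ]]
[[-0.     -0.968  -0.2509  0.0691]
 [ 1.     -0.0001  0.0005 -0.0013]
 [-0.0005 -0.2509  0.968  -0.1471]
 [ 0.      0.      0.      1.    ]]
[[-0.956   0.2934 -0.0004  0.1906]
 [ 0.2934  0.956  -0.0016  0.6209]
 [-0.0001 -0.0017 -1.      0.2356]
 [ 0.      0.      0.      1.    ]]
```

{"name": "send_rows", "arguments": {
  "steps": [
    {"tx": -0.77, "ty": -0.43},
    {"tx": -0.77, "ty": -0.43},
    {"tx": -0.77, "ty": -0.43},
    {"tx": -0.77, "ty": -0.43},
    {"tx": -0.77, "ty": -0.43},
    {"tx": -0.77, "ty": -0.43},
    {"tx": -0.77, "ty": -0.43},
    {"tx": -0.77, "ty": -0.43},
    {"tx": -0.77, "ty": -0.43},
    {"tx": 0}
  ]
}}

```text
validation failed for argument at $.st...
```

Run:
```python
from h import *
px,K,C,T=wrist('w1')
for k in blobs(mask(px,*COL['blue']),300):
    r=cv2.minAreaRect(k);print(np.round(r,1) if 0 else r,ray(K,C,cv2.boxPoints(r),.032),ray(K,C,r[0],.032))
go([.519,.2765,.2],0)
```

```text
go units tx,ty,tz [-6.9164 -3.8839  0.603 ] turn total 9.117 (j7 -0.06) pos [0.1907 0.6211 0.2359] tooly deg 72.93961116919145 tilt [-0.0003 -0.0012 -1.    ] t 0.2 F [-0.3748 -0.5109 -0.023 ]
```

View pics/w1.png

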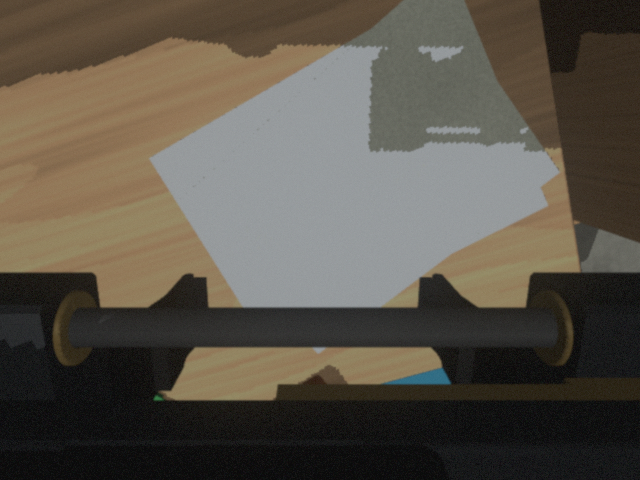

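The move was refused, so I'll give every field. The wrist picture only shows paper at the start pose; the gripper covers rows above 270.

{"name": "send_rows", "arguments": {
  "steps": [
    {"tx": -0.77, "ty": -0.43, "tz": 0, "turn": 0, "grip": 1},
    {"tx": -0.77, "ty": -0.43, "tz": 0, "turn": 0, "grip": 1},
    {"tx": -0.77, "ty": -0.43, "tz": 0, "turn": 0, "grip": 1},
    {"tx": -0.77, "ty": -0.43, "tz": 0, "turn": 0, "grip": 1},
    {"tx": -0.77, "ty": -0.43, "tz": 0, "turn": 0, "grip": 1},
    {"tx": -0.77, "ty": -0.43, "tz": 0, "turn": 0, "grip": 1},
    {"tx": -0.77, "ty": -0.43, "tz": 0, "turn": 0, "grip": 1},
    {"tx": -0.77, "ty": -0.43, "tz": 0, "turn": 0, "grip": 1},
    {"tx": -0.77, "ty": -0.43, "tz": 0, "turn": 0, "grip": 1},
    {"tx": 0, "ty": 0, "tz": 0, "turn": 0, "grip": 1}
  ]
}}

```text
time: 1.45
position: [0.5235, 0.2718, 0.2365]
tool_rot: [0.48, 3.103, -0.004]
ft_force: [1.2, 0.1, -0.0]
grip_width: 1.006
grip_force: 0.0
```

Run:
```python
from h import *
px,K,C,T=wrist('w2')
for k in blobs(mask(px,*COL['blue']),300):
    r=cv2.minAreaRect(k);print(cv2.contourArea(k),np.round(r[0]),ray(K,C,cv2.boxPoints(r),.032),ray(K,C,r[0],.032))
go([.519,.2765,.2],0)
```

```text
3644.0 [ 41. 255.] [[0.4614 0.0001 0.032 ]
 [0.4506 0.0613 0.032 ]
 [0.5148 0.0659 0.032 ]
 [0.5274 0.0022 0.032 ]] [[0.4878 0.0326 0.032 ]]
1314.0 [320. 199.] [[0.5035 0.2579 0.032 ]
 [0.5006 0.2999 0.032 ]
 [0.5253 0.3019 0.032 ]
 [0.5285 0.2593 0.032 ]] [[0.5144 0.2799 0.032 ]]
go units tx,ty,tz [0.0456 0.0112 0.6056] turn total 9.082 (j7 0.77) pos [0.5214 0.2751 0.2363] tooly deg 72.6548554187931 tilt [-0.0001 -0.0006 -1.    ] t 1.5 F [-1.3631  0.6971 -0.4903]
```

View pics/w2.png

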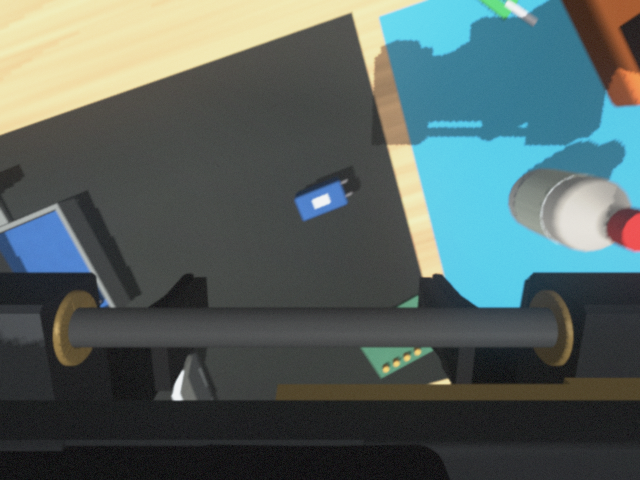

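Wrist view: the blue cap is at (320,199) with leads to the right, and the board, tray edge and bottle are all clear of it. I'll turn to put the jaws across its 22 mm width, in the direction that leaves joint 7 room.

{"name": "send_rows", "arguments": {
  "steps": [
    {"tx": 0, "ty": 0, "tz": 0, "turn": -1, "grip": 1},
    {"tx": 0, "ty": 0, "tz": 0, "turn": -1, "grip": 1},
    {"tx": 0, "ty": 0, "tz": 0, "turn": -1, "grip": 1},
    {"tx": 0, "ty": 0, "tz": 0, "turn": -1, "grip": 1},
    {"tx": 0, "ty": 0, "tz": 0, "turn": -1, "grip": 1},
    {"tx": 0, "ty": 0, "tz": 0, "turn": -1, "grip": 1},
    {"tx": 0, "ty": 0, "tz": 0, "turn": -1, "grip": 1},
    {"tx": 0, "ty": 0, "tz": 0, "turn": -1, "grip": 1},
    {"tx": 0, "ty": 0, "tz": 0, "turn": -1, "grip": 1},
    {"tx": 0, "ty": 0, "tz": 0, "turn": -1, "grip": 1},
    {"tx": 0, "ty": 0, "tz": 0, "turn": -1, "grip": 1},
    {"tx": 0, "ty": 0, "tz": 0, "turn": -1, "grip": 1}
  ]
}}

```text
time: 3.0
position: [0.5187, 0.2793, 0.2364]
tool_rot: [2.006, -2.417, -0.002]
ft_force: [0.4, 0.6, 0.1]
grip_width: 1.0
grip_force: 0.0
```

{"name": "send_rows", "arguments": {
  "steps": [
    {"tx": 0, "ty": 0, "tz": 0.5, "turn": -1, "grip": 1},
    {"tx": 0, "ty": 0, "tz": 0.5, "turn": -0.9, "grip": 1},
    {"tx": 0, "ty": 0, "tz": 0, "turn": 0, "grip": 1}
  ]
}}

```text
time: 3.38
position: [0.5173, 0.2781, 0.174]
tool_rot: [2.299, -2.134, -0.004]
ft_force: [-0.6, 0.4, -0.4]
grip_width: 1.001
grip_force: 0.0
```

```bash
cat >> h.py <<'E'
def cap(col,z=.032,near=None,show=True):
    """top-face rectangle of cap seen by wrist: pick the bright top by its pale patch + colour blob"""
    px,K,C,T=wrist(col+'_w')
    out=[]
    for k in blobs(mask(px,*COL[col]),300):
        p=ray(K,C,k[:,0,:],z)[:,:2]
        r=cv2.minAreaRect((p*1000).astype(np.float32))
        b=cv2.boxPoints(r)/1000;e0=b[1]-b[0];e1=b[2]-b[1]
        L=e0 if np.linalg.norm(e0)>np.linalg.norm(e1) else e1
        print(cv2.contourArea(k),'c',np.array(r[0])/1000,'size',np.round(r[1],1),'long dir deg',np.degrees(np.arctan2(L[1],L[0]))%180,'box',b.round(4).tolist())
    print('cam',C[:3,3])
E
python3 - <<'E'
from h import *
cap('blue')
go([.5157,.28,.02],np.radians(4.2))
E
```

```text
1843.5 c [0.5176 0.2765] size [21.9 45.1] long dir deg 94.67961 box [[0.5048999786376953, 0.29809999465942383], [0.5085999965667725, 0.2531999945640564], [0.5303000211715698, 0.2549999952316284], [0.5267000198364258, 0.29989999532699585]]
cam [0.5218 0.2095 0.3212]
go units tx,ty,tz [-0.0312  0.0418  2.5995] turn total 0.007 (j7 2.69) pos [0.5187 0.2784 0.176 ] tooly deg -175.74763311325353 tilt [-0.0022 -0.0005 -1.    ] t 3.425 F [ 0.7872 -0.0968  0.9101]
```

Negative turn raises joint 7, so it is at its limit. I'll turn back by a half turn, which gives the same grasp.

{"name": "send_rows", "arguments": {
  "steps": [
    {"tx": 0, "ty": 0, "tz": 0, "turn": 1, "grip": 1},
    {"tx": 0, "ty": 0, "tz": 0, "turn": 1, "grip": 1},
    {"tx": 0, "ty": 0, "tz": 0, "turn": 1, "grip": 1},
    {"tx": 0, "ty": 0, "tz": 0, "turn": 1, "grip": 1},
    {"tx": 0, "ty": 0, "tz": 0, "turn": 1, "grip": 1},
    {"tx": 0, "ty": 0, "tz": 0, "turn": 1, "grip": 1},
    {"tx": 0, "ty": 0, "tz": 0, "turn": 1, "grip": 1},
    {"tx": 0, "ty": 0, "tz": 0, "turn": 1, "grip": 1},
    {"tx": 0, "ty": 0, "tz": 0, "turn": 1, "grip": 1},
    {"tx": 0, "ty": 0, "tz": 0, "turn": 1, "grip": 1},
    {"tx": 0, "ty": 0, "tz": 0, "turn": 1, "grip": 1}
  ]
}}

```text
time: 4.8
position: [0.5206, 0.2788, 0.1788]
tool_rot: [-0.163, 3.135, 0.003]
ft_force: [0.5, -0.8, 0.2]
grip_width: 1.0
grip_force: 0.0
```

{"name": "send_rows", "arguments": {
  "steps": [
    {"tx": 0, "ty": 0, "tz": 0, "turn": 1, "grip": 1},
    {"tx": 0, "ty": 0, "tz": 0, "turn": 1, "grip": 1},
    {"tx": 0, "ty": 0, "tz": 0, "turn": 1, "grip": 1},
    {"tx": 0, "ty": 0, "tz": 0, "turn": 1, "grip": 1},
    {"tx": 0, "ty": 0, "tz": 0, "turn": 1, "grip": 1},
    {"tx": 0, "ty": 0, "tz": 0, "turn": 1, "grip": 1},
    {"tx": 0, "ty": 0, "tz": 0, "turn": 1, "grip": 1},
    {"tx": 0, "ty": 0, "tz": 0, "turn": 1, "grip": 1},
    {"tx": 0, "ty": 0, "tz": 0, "turn": 1, "grip": 1},
    {"tx": 0, "ty": 0, "tz": 0, "turn": 1, "grip": 1},
    {"tx": 0, "ty": 0, "tz": 0, "turn": 1, "grip": 1},
    {"tx": 0, "ty": 0, "tz": 0, "turn": 0.5, "grip": 1}
  ]
}}

```text
time: 6.3
position: [0.5206, 0.2788, 0.1787]
tool_rot: [2.141, 2.299, 0.005]
ft_force: [-0.7, -0.6, 0.1]
grip_width: 1.0
grip_force: 0.0
```

```bash
sed -i 's/^def tool():/def tool(n=1):/' h.py
python3 - <<'E'
from h import *
cap('blue')
for _ in range(3): ctrl.get_image('wrist'); go([.517,.279,.02],np.radians(4.2))
E
```

```text
1715.0 c [0.5167 0.2808] size [22.  44.7] long dir deg 94.4373 box [[0.5040000081062317, 0.30230000615119934], [0.5073999762535095, 0.25769999623298645], [0.5293999910354614, 0.25940001010894775], [0.5259000062942505, 0.30399999022483826]]
cam [0.514  0.3455 0.3259]
go units tx,ty,tz [ 0.004  -0.0643  2.6413] turn total 0.001 (j7 -0.39) pos [0.5205 0.2787 0.1785] tooly deg 4.204635726779562 tilt [ 0.0021  0.002  -1.    ] t 6.4 F [-0.0512  0.0302  0.2165]
go units tx,ty,tz [ 0.0071 -0.0631  2.6375] turn total 0.009 (j7 -0.39) pos [0.5205 0.2786 0.1783] tooly deg 4.27414888559718 tilt [ 0.0019  0.0018 -1.    ] t 6.45 F [0.0152 0.5922 0.6349]
go units tx,ty,tz [ 0.0113 -0.0599  2.6316] turn total 0.009 (j7 -0.39) pos [0.5204 0.2784 0.1779] tooly deg 4.271241805489386 tilt [ 0.0015  0.0015 -1.    ] t 6.5 F [-0.0021 -0.4211  0.1343]
```

{"name": "send_rows", "arguments": {
  "newtons": 20,
  "steps": [
    {"tx": 0, "ty": -0.06, "tz": 0.7, "turn": 0, "grip": 1},
    {"tx": 0, "ty": 0, "tz": 0.7, "turn": 0, "grip": 1},
    {"tx": 0, "ty": 0, "tz": 0.7, "turn": 0, "grip": 1},
    {"tx": 0, "ty": 0, "tz": 0.3, "turn": 0, "grip": 1},
    {"tx": 0, "ty": 0, "tz": 0.23, "turn": 0, "grip": 1},
    {"tx": 0, "ty": 0, "tz": 0, "turn": 0, "grip": 0.1},
    {"tx": 0, "ty": 0, "tz": 0, "turn": 0, "grip": 0.1},
    {"tx": 0, "ty": 0, "tz": 0, "turn": 0, "grip": 0.1},
    {"tx": 0, "ty": 0, "tz": 0, "turn": 0, "grip": 0.1},
    {"tx": 0, "ty": 0, "tz": 0, "turn": 0, "grip": 0.1}
  ]
}}

```text
time: 7.75
position: [0.5167, 0.2773, 0.0191]
tool_rot: [2.14, 2.3, 0.001]
ft_force: [-0.4, -0.2, 0.3]
grip_width: 0.517
grip_force: 0.0
```

{"name": "send_rows", "arguments": {
  "steps": [
    {"tx": 0, "ty": 0, "tz": 0, "turn": 0, "grip": 0.1},
    {"tx": 0, "ty": 0, "tz": 0, "turn": 0, "grip": 0.1},
    {"tx": 0, "ty": 0, "tz": 0, "turn": 0, "grip": 0.1},
    {"tx": 0, "ty": 0, "tz": 0, "turn": 0, "grip": 0.1},
    {"tx": 0, "ty": 0, "tz": 0, "turn": 0, "grip": 0.1}
  ]
}}

```text
time: 8.38
position: [0.5166, 0.2772, 0.0188]
tool_rot: [2.14, 2.3, 0.0]
ft_force: [0.8, -0.6, 0.1]
grip_width: 0.254
grip_force: 20.0
```

{"name": "send_rows", "arguments": {
  "steps": [
    {"tx": 0, "ty": 0, "tz": -0.5, "turn": 0, "grip": 0.1},
    {"tx": 0, "ty": 0, "tz": -0.8, "turn": 0, "grip": 0.1},
    {"tx": 0, "ty": 0, "tz": -0.8, "turn": 0, "grip": 0.1},
    {"tx": 0, "ty": 0, "tz": -0.6, "turn": 0, "grip": 0.1},
    {"tx": 0, "ty": 0, "tz": 0, "turn": 0, "grip": 0.1}
  ]
}}

```text
time: 9.0
position: [0.5184, 0.2781, 0.1844]
tool_rot: [2.139, 2.299, 0.01]
ft_force: [-0.4, -0.0, -0.6]
grip_width: 0.251
grip_force: 20.0
```

{"name": "send_rows", "arguments": {
  "steps": [
    {"tx": -0.95, "ty": -0.16, "tz": 0, "turn": 0, "grip": 0.1},
    {"tx": -0.95, "ty": -0.16, "tz": 0, "turn": 0, "grip": 0.1},
    {"tx": -0.95, "ty": -0.16, "tz": 0, "turn": 0, "grip": 0.1},
    {"tx": -0.95, "ty": -0.16, "tz": 0, "turn": 0, "grip": 0.1},
    {"tx": -0.95, "ty": -0.16, "tz": 0, "turn": 0, "grip": 0.1},
    {"tx": 0, "ty": 0, "tz": 0, "turn": 0, "grip": 0.1},
    {"tx": 0, "ty": 0, "tz": 0, "turn": 0, "grip": 0.1}
  ]
}}

```text
time: 9.88
position: [0.4887, -0.01, 0.1799]
tool_rot: [-2.139, -2.299, 0.001]
ft_force: [-0.1, 0.7, -0.4]
grip_width: 0.249
grip_force: 20.0
```

Run:
```python
from h import *
cap('blue',z=.004)
go([.49,0,.1],np.radians(3.3))
```

```text
14405.0 c [0.5096 0.0204] size [104.4  82.6] long dir deg 4.1376457 box [[0.4546000063419342, 0.05779999867081642], [0.46050000190734863, -0.02459999918937683], [0.5647000074386597, -0.017000000923871994], [0.5587000250816345, 0.06530000269412994]]
2625.5 c [ 0.4902 -0.0586] size [51.2 54.1] long dir deg 94.144455 box [[0.4627000093460083, -0.033399999141693115], [0.4666000008583069, -0.08739999681711197], [0.5177000164985657, -0.08370000123977661], [0.5138000249862671, -0.02969999983906746]]
1517.5 c [ 0.4959 -0.1346] size [51.4 24.9] long dir deg 4.1511545 box [[0.46939998865127563, -0.12399999797344208], [0.47119998931884766, -0.14890000224113464], [0.5224000215530396, -0.14509999752044678], [0.5206000208854675, -0.12030000239610672]]
cam [0.4826 0.0569 0.327 ]
go units tx,ty,tz [0.1518 0.0324 1.3336] turn total 0.116 (j7 0.04) pos [ 0.4888 -0.0092  0.18  ] tooly deg 4.229147939395347 tilt [-0.0012  0.0002 -1.    ] t 9.925 F [ 0.4044  1.421  -0.3756]
```

View pics/blue_w.png

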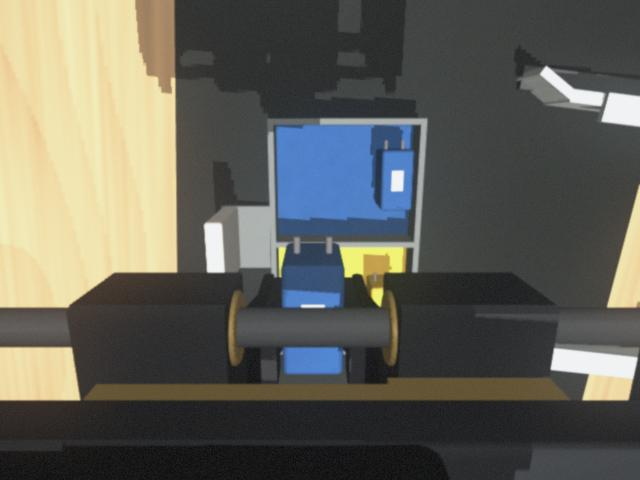

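Wrist view: the tray rim's outer corners are at (268,118) and (427,118). The divider is at row 242, the first blue cap is at (397,178), and the held cap is well gripped at (313,300).

Run:
```python
from h import *
px,K,C,T=wrist()
P=ray(K,C,[(268,118),(427,118),(272,242),(419,242)],.028)[:,:2];print(P)
d=P[1]-P[0];th=np.arctan2(d[1],d[0]);d2=P[3]-P[2];print('yaw',np.degrees(th),np.degrees(np.arctan2(d2[1],d2[0])),np.linalg.norm(d))
th=np.radians(4);ex=np.array([np.cos(th),np.sin(th)]);ey=np.array([-ex[1],ex[0]])
a=(P[0]+P[1])/2-.09*ey;b=(P[2]+P[3])/2;print('centre',a,b)
f=ray(K,C,[(397,178)],.036)[0,:2];print('first in tray',[(f-a)@ex,(f-a)@ey])
c=(a+b)/2;t=c-.018*ex+.044*ey;print(t);go([*t,.06],th)
```

```text
[[ 0.4515  0.0626]
 [ 0.56    0.0707]
 [ 0.4586 -0.025 ]
 [ 0.5666 -0.017 ]]
yaw 4.22754700058906 4.23703687892604 0.1088141635201242
centre [ 0.512  -0.0231] [ 0.5126 -0.021 ]
first in tray [np.float64(0.03449469659952324), np.float64(0.05012329426526941)]
[0.4913 0.0206]
go units tx,ty,tz [0.4883 0.0767 2.0023] turn total 0.035 (j7 0.05) pos [ 0.489  -0.009   0.1801] tooly deg 4.27987475873457 tilt [-0.001 -0.    -1.   ] t 9.975 F [-0.2927 -0.4919 -0.5446]
```

{"name": "send_rows", "arguments": {
  "steps": [
    {"tx": 0.23, "ty": 0.06, "tz": 0.3, "turn": 0, "grip": 0.1},
    {"tx": 0.23, "ty": 0.05, "tz": 0.6, "turn": 0, "grip": 0.1},
    {"tx": 0, "ty": 0, "tz": 0.6, "turn": 0, "grip": 0.1},
    {"tx": 0, "ty": 0, "tz": 0.4, "turn": 0, "grip": 0.1},
    {"tx": 0, "ty": 0, "tz": 0.4, "turn": 0, "grip": 0.1},
    {"tx": 0, "ty": 0, "tz": 0.2, "turn": 0, "grip": 0.1},
    {"tx": 0, "ty": 0, "tz": 0, "turn": 0, "grip": 0.1},
    {"tx": 0, "ty": 0, "tz": 0, "turn": 0, "grip": 0.1}
  ]
}}

```text
time: 10.98
position: [0.4946, 0.0178, 0.0315]
tool_rot: [2.139, 2.3, 0.002]
ft_force: [-1.0, -0.3, -0.8]
grip_width: 0.254
grip_force: 20.0
```

{"name": "send_rows", "arguments": {
  "steps": [
    {"tx": 0, "ty": 0, "tz": 0.12, "turn": 0, "grip": 0.1},
    {"tx": 0, "ty": 0, "tz": 0, "turn": 0, "grip": 0.1},
    {"tx": 0, "ty": 0, "tz": 0, "turn": 0, "grip": 0.37},
    {"tx": 0, "ty": 0, "tz": 0, "turn": 0, "grip": 0.37},
    {"tx": 0, "ty": 0, "tz": 0, "turn": 0, "grip": 0.37}
  ]
}}

```text
time: 11.6
position: [0.494, 0.0174, 0.0237]
tool_rot: [2.14, 2.3, 0.001]
ft_force: [0.2, 0.8, 1.0]
grip_width: 0.362
grip_force: 0.0
```

{"name": "send_rows", "arguments": {
  "steps": [
    {"tx": 0, "ty": 0, "tz": -0.3, "turn": 0, "grip": 0.37},
    {"tx": 0, "ty": 0, "tz": -0.6, "turn": 0, "grip": 0.37},
    {"tx": 0, "ty": 0, "tz": -0.8, "turn": 0, "grip": 0.8},
    {"tx": 0, "ty": 0, "tz": -0.8, "turn": 0, "grip": 1},
    {"tx": -0.8, "ty": 0, "tz": 0, "turn": 0, "grip": 1},
    {"tx": 0, "ty": 0, "tz": 0, "turn": 0, "grip": 1}
  ]
}}

```text
time: 12.35
position: [0.4979, -0.0345, 0.1758]
tool_rot: [2.145, 2.291, 0.003]
ft_force: [-0.5, 0.1, -0.3]
grip_width: 0.745
grip_force: 0.0
```

Run:
```python
from h import *
cap('blue',z=.036)
go([.453,-.2607,.18],np.radians(4.2))
```

```text
15173.5 c [0.5072 0.0226] size [93.2 74.4] long dir deg 4.2718453 box [[0.4578999876976013, 0.05620000138878822], [0.4634999930858612, -0.017899999395012856], [0.5564000010490417, -0.010999999940395355], [0.5508999824523926, 0.06319999694824219]]
cam [0.4915 0.0325 0.3228]
go units tx,ty,tz [-3.7488 -0.9995 -0.0876] turn total -0.036 (j7 0.10) pos [ 0.4975 -0.0322  0.175 ] tooly deg 3.9102957629570176 tilt [ 0.0019  0.0007 -1.    ] t 12.4 F [-0.1075  0.4843  0.784 ]
```

View pics/blue_w.png

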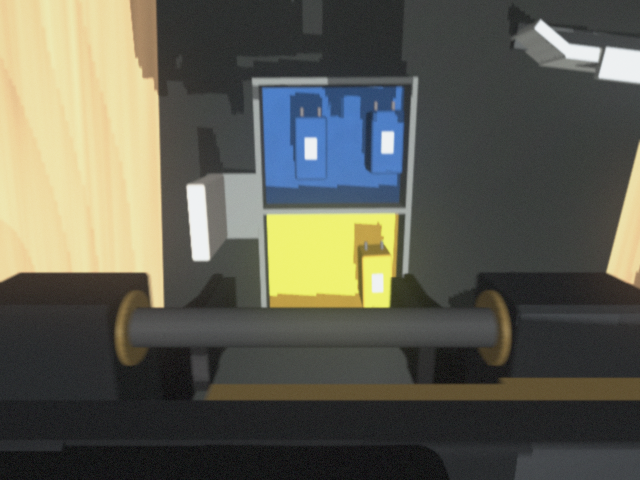

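Both blue caps stand upright in the blue pocket, at (311,148) and (387,140). Next is the yellow one.

{"name": "send_rows", "arguments": {
  "steps": [
    {"tx": -0.75, "ty": -0.2, "tz": 0, "turn": 0, "grip": 1},
    {"tx": -0.75, "ty": -0.2, "tz": 0, "turn": 0, "grip": 1},
    {"tx": -0.75, "ty": -0.2, "tz": 0, "turn": 0, "grip": 1},
    {"tx": -0.75, "ty": -0.2, "tz": 0, "turn": 0, "grip": 1},
    {"tx": -0.75, "ty": -0.2, "tz": 0, "turn": 0, "grip": 1},
    {"tx": 0, "ty": 0, "tz": 0, "turn": 0, "grip": 1},
    {"tx": 0, "ty": 0, "tz": 0, "turn": 0, "grip": 1}
  ]
}}

```text
time: 13.28
position: [0.4541, -0.2578, 0.1734]
tool_rot: [-2.138, -2.301, -0.001]
ft_force: [0.2, 0.2, -1.3]
grip_width: 1.001
grip_force: 0.0
```

Run:
```python
from h import *
cap('yellow',z=.032)
go([.453,-.2607,.18],np.radians(4.2))
```

```text
1881.5 c [ 0.4517 -0.2575] size [45.1 23.8] long dir deg 64.07673 box [[0.4311000108718872, -0.272599995136261], [0.45249998569488525, -0.28299999237060547], [0.4722000062465668, -0.24240000545978546], [0.45080000162124634, -0.23199999332427979]]
cam [ 0.4477 -0.191   0.3206]
go units tx,ty,tz [-0.055  -0.0255 -0.11  ] turn total 0.009 (j7 0.63) pos [ 0.4543 -0.2573  0.1734] tooly deg 4.2710126233843395 tilt [-0.0002  0.0012 -1.    ] t 13.325 F [0.5169 0.3051 0.8857]
```

View pics/yellow_w.png

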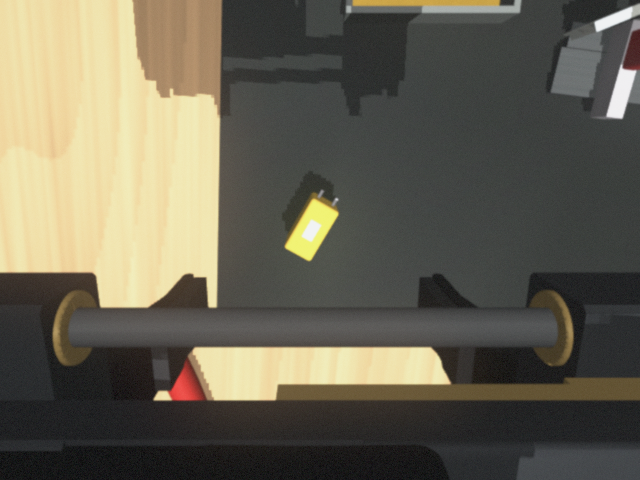

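Yellow cap at (312,229), leads toward the upper right, long axis at 64°.

{"name": "send_rows", "arguments": {
  "steps": [
    {"tx": -0.03, "ty": -0.06, "tz": 0, "turn": 0, "grip": 1},
    {"tx": 0, "ty": 0, "tz": 0.5, "turn": 0.95, "grip": 1},
    {"tx": 0, "ty": 0, "tz": 0.5, "turn": 0.95, "grip": 1},
    {"tx": 0, "ty": 0, "tz": 0.4, "turn": 0.95, "grip": 1},
    {"tx": 0, "ty": 0, "tz": 0, "turn": 0.95, "grip": 1},
    {"tx": 0, "ty": 0, "tz": 0.5, "turn": 0, "grip": 1},
    {"tx": 0, "ty": 0, "tz": 0.4, "turn": 0, "grip": 1},
    {"tx": 0, "ty": 0, "tz": 0.26, "turn": 0, "grip": 0.5},
    {"tx": 0, "ty": 0, "tz": 0, "turn": 0, "grip": 0.1},
    {"tx": 0, "ty": 0, "tz": 0, "turn": 0, "grip": 0.1},
    {"tx": 0, "ty": 0, "tz": 0, "turn": 0, "grip": 0.1},
    {"tx": 0, "ty": 0, "tz": 0, "turn": 0, "grip": 0.1}
  ]
}}

```text
time: 14.82
position: [0.4507, -0.2614, 0.0206]
tool_rot: [2.667, 1.658, 0.002]
ft_force: [0.1, 0.1, -0.0]
grip_width: 0.516
grip_force: 0.0
```

{"name": "send_rows", "arguments": {
  "steps": [
    {"tx": 0, "ty": 0, "tz": 0, "turn": 0, "grip": 0.1},
    {"tx": 0, "ty": 0, "tz": 0, "turn": 0, "grip": 0.1},
    {"tx": 0, "ty": 0, "tz": 0, "turn": 0, "grip": 0.1},
    {"tx": 0, "ty": 0, "tz": 0, "turn": 0, "grip": 0.1},
    {"tx": 0, "ty": 0, "tz": 0, "turn": 0, "grip": 0.1}
  ]
}}

```text
time: 15.45
position: [0.4503, -0.2613, 0.02]
tool_rot: [2.668, 1.659, 0.0]
ft_force: [-0.6, 0.0, 1.4]
grip_width: 0.254
grip_force: 20.0
```

{"name": "send_rows", "arguments": {
  "steps": [
    {"tx": 0, "ty": 0, "tz": -0.5, "turn": 0, "grip": 0.1},
    {"tx": 0, "ty": 0, "tz": -0.8, "turn": 0, "grip": 0.1},
    {"tx": 0, "ty": 0, "tz": -0.7, "turn": -0.95, "grip": 0.1},
    {"tx": 0, "ty": 0, "tz": 0, "turn": -0.95, "grip": 0.1},
    {"tx": 0, "ty": 0, "tz": 0, "turn": -0.95, "grip": 0.1},
    {"tx": 0, "ty": 0, "tz": 0, "turn": -0.95, "grip": 0.1},
    {"tx": 0.8, "ty": 0.26, "tz": 0, "turn": 0, "grip": 0.1},
    {"tx": 0.8, "ty": 0.26, "tz": 0, "turn": 0, "grip": 0.1},
    {"tx": 0.8, "ty": 0.26, "tz": 0, "turn": 0, "grip": 0.1},
    {"tx": 0.73, "ty": 0.26, "tz": 0, "turn": 0, "grip": 0.1},
    {"tx": 0, "ty": 0, "tz": 0, "turn": 0, "grip": 0.1},
    {"tx": 0, "ty": 0, "tz": 0, "turn": 0, "grip": 0.1}
  ]
}}

```text
time: 16.95
position: [0.4985, -0.0701, 0.1398]
tool_rot: [2.14, 2.3, -0.001]
ft_force: [0.4, 0.1, -0.2]
grip_width: 0.251
grip_force: 20.0
```

Run:
```python
from h import *
px,K,C,T=wrist('w5')
go([.4994,-.0693,.0245],np.radians(4.2))
```

```text
go units tx,ty,tz [0.0238 0.0179 1.9221] turn total -0.019 (j7 0.22) pos [ 0.4985 -0.0707  0.1398] tooly deg 4.04451067727879 tilt [-0.0004 -0.0005 -1.    ] t 17.0 F [ 0.0282 -0.6231  0.2698]
```

View pics/w5.png

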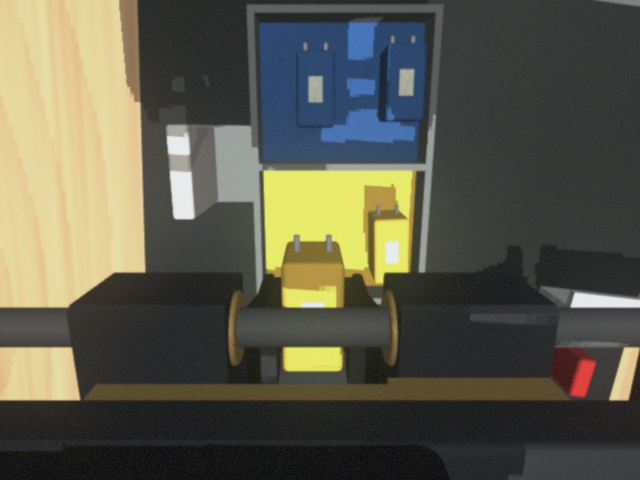

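The tray has not moved and the yellow cap is held over its pocket, left of the first yellow (392,252). Lowering it now.

{"name": "send_rows", "arguments": {
  "steps": [
    {"tx": 0.03, "ty": 0.02, "tz": 0.6, "turn": 0, "grip": 0.1},
    {"tx": 0, "ty": 0, "tz": 0.5, "turn": 0, "grip": 0.1},
    {"tx": 0, "ty": 0, "tz": 0.4, "turn": 0, "grip": 0.1},
    {"tx": 0, "ty": 0, "tz": 0.3, "turn": 0, "grip": 0.1},
    {"tx": 0, "ty": 0, "tz": 0.13, "turn": 0, "grip": 0.1},
    {"tx": 0, "ty": 0, "tz": 0, "turn": 0, "grip": 0.1},
    {"tx": 0, "ty": 0, "tz": 0, "turn": 0, "grip": 0.1},
    {"tx": 0, "ty": 0, "tz": 0, "turn": 0, "grip": 0.37},
    {"tx": 0, "ty": 0, "tz": 0, "turn": 0, "grip": 0.37},
    {"tx": 0, "ty": 0, "tz": 0, "turn": 0, "grip": 0.37}
  ]
}}

```text
time: 18.25
position: [0.5001, -0.0674, 0.0243]
tool_rot: [2.14, 2.3, 0.001]
ft_force: [0.3, -0.1, 0.5]
grip_width: 0.366
grip_force: 0.0
```

{"name": "send_rows", "arguments": {
  "steps": [
    {"tx": 0, "ty": 0, "tz": -0.3, "turn": 0, "grip": 0.37},
    {"tx": 0, "ty": 0, "tz": -0.6, "turn": 0, "grip": 0.37},
    {"tx": 0, "ty": 0, "tz": -0.8, "turn": 0, "grip": 0.8},
    {"tx": 0, "ty": 0, "tz": -0.8, "turn": 0, "grip": 1},
    {"tx": 0, "ty": 0, "tz": -0.8, "turn": 0, "grip": 1},
    {"tx": -0.8, "ty": 0.6, "tz": -0.8, "turn": 0, "grip": 1},
    {"tx": -0.8, "ty": 0.6, "tz": -0.8, "turn": 0, "grip": 1},
    {"tx": 0, "ty": 0, "tz": 0, "turn": 0, "grip": 1},
    {"tx": 0, "ty": 0, "tz": 0, "turn": 0, "grip": 1}
  ]
}}

```text
time: 19.38
position: [0.5633, -0.1409, 0.3002]
tool_rot: [-2.14, -2.299, 0.0]
ft_force: [-0.8, -0.1, 0.4]
grip_width: 0.986
grip_force: 0.0
```

Run:
```python
from h import *
px,K,C,T=wrist('w6')
np.savez('w6.npz',px=px,K=K,C=C,T=T);print(T)
```

```text
[[-0.0716  0.9974 -0.0008  0.5633]
 [ 0.9974  0.0716  0.0006 -0.1409]
 [ 0.0006 -0.0008 -1.      0.3002]
 [ 0.      0.      0.      1.    ]]
```

View pics/w6.png

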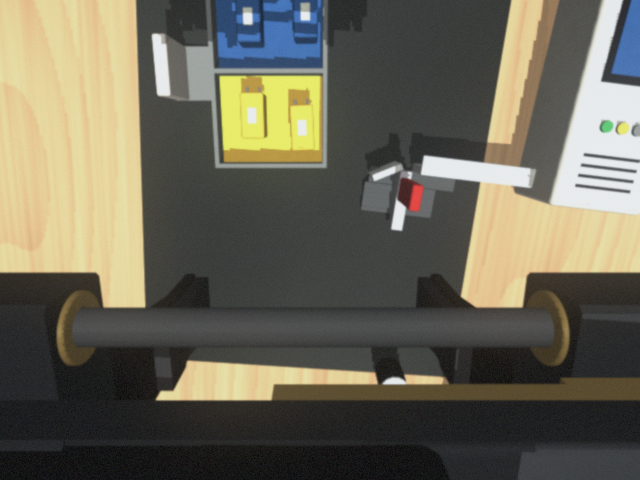

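Both yellow caps are in the yellow pocket, at (252,115) and (302,127). The bolt's red tab top is at (413,195) and the -y rail top runs from (423,166) to (533,178). I'll shift to see both rails.

{"name": "send_rows", "arguments": {
  "steps": [
    {"tx": 0.5, "ty": 0.4, "tz": 0, "turn": 0, "grip": 1},
    {"tx": 0.6, "ty": 0.4, "tz": 0, "turn": 0, "grip": 1},
    {"tx": 0, "ty": 0, "tz": 0, "turn": 0, "grip": 1},
    {"tx": 0, "ty": 0, "tz": 0, "turn": 0, "grip": 1}
  ]
}}

```text
time: 19.92
position: [0.606, -0.0715, 0.2996]
tool_rot: [-2.138, -2.3, 0.002]
ft_force: [-0.0, 0.1, 0.3]
grip_width: 0.996
grip_force: 0.0
```

Run:
```python
from h import *
px,K,C,T=wrist('w7')
np.savez('w7.npz',px=px,K=K,C=C,T=T);print(T)
cv2.imwrite('pics/w7c.png',cv2.resize(cv2.cvtColor(px[:290,150:550],cv2.COLOR_RGB2BGR),None,fx=2,fy=2,interpolation=cv2.INTER_NEAREST))
```

```text
[[-0.0731  0.9973 -0.0017  0.606 ]
 [ 0.9973  0.0731  0.0002 -0.0715]
 [ 0.0003 -0.0017 -1.      0.2996]
 [ 0.      0.      0.      1.    ]]
```

View pics/w7c.png

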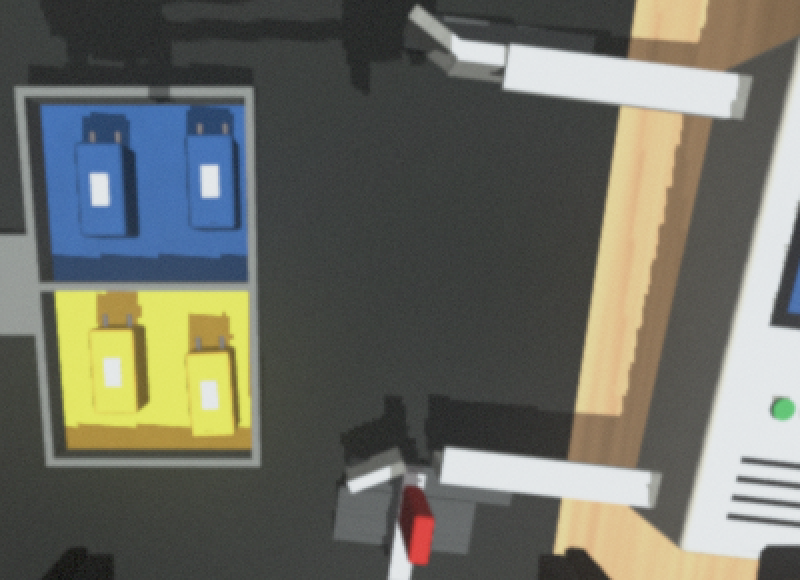

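The crop shows both rails. Lip inner edges run (503,89)–(740,118) and (443,447)–(655,472), the tray rim corners are at (15,88), (252,88), (260,466) and (48,466), and the tab top is near (422,540).

```bash
cat > dock.py <<'E'
from h import *
d=np.load('w7.npz');K,C=d['K'],d['C']
def r(uv,z): return ray(K,C,np.atleast_2d(uv)/2+[150,0],z)[:,:2]
A=r([(503,89),(740,118)],.038);B=r([(443,447),(655,472)],.038)
yaw=lambda P:np.degrees(np.arctan2(*(P[1]-P[0])[::-1]))
O=r([(508,43),(745,74)],.038);O2=r([(440,483),(650,507)],.038)
ya=[yaw(P) for P in (A,B,O,O2)];th=np.radians(np.mean(ya))
ex=np.array([np.cos(th),np.sin(th)]);ey=np.array([-ex[1],ex[0]])
mid=(A.mean(0)@ey+B.mean(0)@ey)/2; gap=A.mean(0)@ey-B.mean(0)@ey
L=r([(505,66),(441,465)],.038)@ex; Rr=r([(742,96),(652,490)],.038)@ex
hf=r([(800,40),(683,545)],.075)@ex
o=(L.mean()+.055)*ex+mid*ey
if __name__=='__main__':
    print('yaws',ya,'gap(167)',gap,'L',L,'R',Rr,'hf',hf); print('dock origin',o,'alt from housing',(hf.mean()-.055))
    P=r([(15,88),(252,88),(260,466),(48,466)],.028);c=P.mean(0)
    print('tray',c,[yaw(P[[0,1]]),yaw(P[[3,2]]),yaw(P[[3,0]])-90,yaw(P[[2,1]])-90],'size',np.linalg.norm(P[1]-P[0]),np.linalg.norm(P[1]-P[2]))
    q=c-o;print('tray in dock',q@ex,q@ey)
    t=r([(422,540)],.081)[0];print('tab',t,'in dock',(t-o)@ex,(t-o)@ey)
E
python3 dock.py
```

```text
yaws [np.float64(-2.227177583153486), np.float64(-2.6518696690781525), np.float64(-2.5798772246772126), np.float64(-2.5137832707517185)] gap(167) 0.1662356346940232 L [0.6691 0.6684] R [0.777  0.7759] hf [0.7791 0.78  ]
dock origin [ 0.724  -0.0108] alt from housing 0.7245359175162834
tray [ 0.5128 -0.0249] [np.float64(4.182654769159666), np.float64(4.20738103358015), np.float64(4.331698833110423), np.float64(4.261172202154555)] size 0.10897838568667254 0.17895884278729773
tray in dock -0.21037425538953736 -0.02331462238129285
tab [ 0.6529 -0.1262] in dock -0.06593262221150904 -0.1184427464465272
```

{"name": "send_rows", "arguments": {
  "steps": [
    {"tx": 0.23, "ty": -0.74, "tz": 0, "turn": 0, "grip": 0.4},
    {"tx": 0.23, "ty": -0.74, "tz": 0, "turn": 0, "grip": 0.4},
    {"tx": 0.23, "ty": -0.74, "tz": 0.4, "turn": 0, "grip": 0.4},
    {"tx": 0.22, "ty": -0.74, "tz": 0.4, "turn": 0, "grip": 0.4},
    {"tx": 0, "ty": 0, "tz": 0.8, "turn": 0, "grip": 0.4},
    {"tx": 0, "ty": 0, "tz": 0.7, "turn": 0, "grip": 0.4},
    {"tx": 0, "ty": 0, "tz": 0.3, "turn": 0, "grip": 0.4},
    {"tx": 0, "ty": 0, "tz": 0, "turn": 0, "grip": 0.4},
    {"tx": 0, "ty": 0, "tz": 0, "turn": 0, "grip": 0.4}
  ]
}}

```text
time: 21.1
position: [0.4264, -0.0307, 0.1451]
tool_rot: [2.141, 2.299, 0.002]
ft_force: [0.3, 0.6, 0.6]
grip_width: 0.4
grip_force: 0.0
```

Run:
```python
from h import *
px,K,C,T=wrist('w8')
go([.4247,-.0301,.04],np.radians(4.2))
# predicted handle top corners vs. image: white blobs
th=np.radians(4.22);ex=np.array([np.cos(th),np.sin(th)]);ey=np.array([-ex[1],ex[0]]);c=np.array([.5125,-.0240])
q=[np.r_[c+a*ex+b*ey,.065] for a,b in ((-.094,.025),(-.082,.025),(-.082,-.025),(-.094,-.025))]
print('pred',proj(K,C,q))
m=mask(px,(0,0,130),(180,40,255));m[300:]=0
for k in blobs(m,200): print(cv2.contourArea(k),cv2.boundingRect(k),cv2.approxPolyDP(k,4,True)[:,0].tolist())
```

```text
go units tx,ty,tz [ 0.0085 -0.0364  1.7551] turn total -0.013 (j7 -0.02) pos [ 0.4267 -0.0305  0.1453] tooly deg 4.096014074132316 tilt [ 0.0019  0.0009 -1.    ] t 21.15 F [ 0.4061 -1.286  -0.4253]
pred [[300.5675 207.8839]
 [322.4628 207.823 ]
 [322.1653 293.1492]
 [301.3943 293.2132]]
4069.0 (300, 192, 57, 101) [[354, 192], [319, 192], [319, 207], [301, 208], [302, 291], [320, 291], [322, 261], [353, 261]]
3134.0 (361, 89, 189, 188) [[366, 128], [361, 276], [368, 237], [523, 237], [520, 270], [525, 271], [549, 89], [433, 90], [439, 96], [543, 97], [524, 232], [369, 232], [370, 127]]
273.5 (507, 149, 16, 24) [[522, 150], [509, 150], [507, 172], [519, 172]]
270.0 (422, 156, 15, 23) [[424, 156], [422, 178], [434, 178], [436, 156]]
```

The handle is where predicted, to about 1 mm. Going down and gripping.

{"name": "send_rows", "arguments": {
  "newtons": 30,
  "steps": [
    {"tx": 0.01, "ty": -0.04, "tz": 0.6, "turn": 0, "grip": 0.4},
    {"tx": 0, "ty": 0, "tz": 0.5, "turn": 0, "grip": 0.4},
    {"tx": 0, "ty": 0, "tz": 0.4, "turn": 0, "grip": 0.4},
    {"tx": 0, "ty": 0, "tz": 0.24, "turn": 0, "grip": 0.4},
    {"tx": 0, "ty": 0, "tz": 0, "turn": 0, "grip": 0.4},
    {"tx": 0, "ty": 0, "tz": 0, "turn": 0, "grip": 0.05},
    {"tx": 0, "ty": 0, "tz": 0, "turn": 0, "grip": 0.05},
    {"tx": 0, "ty": 0, "tz": 0, "turn": 0, "grip": 0.05},
    {"tx": 0, "ty": 0, "tz": 0, "turn": 0, "grip": 0.05},
    {"tx": 0, "ty": 0, "tz": 0, "turn": 0, "grip": 0.05},
    {"tx": 0, "ty": 0, "tz": 0, "turn": 0, "grip": 0.05}
  ]
}}

```text
time: 22.52
position: [0.4245, -0.0296, 0.0404]
tool_rot: [2.139, 2.3, 0.002]
ft_force: [0.2, 1.0, 5.6]
grip_width: 0.137
grip_force: 30.0
```

Run:
```python
from h import *
from dock import o,ex,ey,th
s,T=tool();print(s['grip_width'],s['grip_force'],s['torque'])
go([*(o-.268*ex),.04],th)
```

```text
0.13747807595419229 29.999991478398442 [ 0.056   0.0078 -0.0192]
go units tx,ty,tz [0.4691 0.5642 0.0085] turn total 0.829 (j7 0.13) pos [ 0.4245 -0.0296  0.0404] tooly deg 4.142216453507678 tilt [ 0.0015  0.0005 -1.    ] t 22.525 F [0.1563 0.9716 5.5711]
```

{"name": "send_rows", "arguments": {
  "steps": [
    {"tx": 0.083, "ty": 0.09, "tz": 0, "turn": 0.14, "grip": 0.05},
    {"tx": 0.083, "ty": 0.09, "tz": 0, "turn": 0.14, "grip": 0.05},
    {"tx": 0.083, "ty": 0.09, "tz": 0, "turn": 0.14, "grip": 0.05},
    {"tx": 0.083, "ty": 0.09, "tz": 0, "turn": 0.14, "grip": 0.05},
    {"tx": 0.083, "ty": 0.09, "tz": 0, "turn": 0.14, "grip": 0.05},
    {"tx": 0.083, "ty": 0.09, "tz": 0, "turn": 0.13, "grip": 0.05},
    {"tx": 0, "ty": 0, "tz": 0, "turn": 0, "grip": 0.05},
    {"tx": 0, "ty": 0, "tz": 0, "turn": 0, "grip": 0.05}
  ]
}}

```text
time: 23.52
position: [0.4475, -0.0045, 0.0396]
tool_rot: [-2.267, -2.161, 0.026]
ft_force: [-23.7, -11.4, 36.7]
grip_width: 0.142
grip_force: 30.0
```

Run:
```python
from h import *
from dock import o,ex,ey,th
px,K,C,T=wrist('w9')
go([*(o-.268*ex),.04],th); go([*(o-.088*ex),.04],th)
q=T[:2,3]-o;print('tcp in dock',q@ex,q@ey)
for k in blobs(mask(px,*COL['blue']),500):
    p=ray(K,C,k[:,0,:],.004)[:,:2]-o;p=np.c_[p@ex,p@ey];r=cv2.minAreaRect((p*1000).astype(np.float32));print(cv2.contourArea(k),r)
# rim: +y outer wall line, predicted pixels if aligned with tool
m=mask(px,(0,0,95),(180,45,220));cv2.imwrite('pics/w9m.png',m)
b=q@ex
for a in (-.05,-.03,0,.02):
    pts=[np.r_[o+(b+.088+a)*ex+y*ey,.028] for y in (.086,.09,-.002,.002)];pr=proj(K,C,pts)
    u=int(round(pr[0,0]));
    if 0<=u<640:
        g=px[:,u].mean(1);print(a,'pred rows',pr.round(1).tolist(),'mask rows',[int(x) for x in np.flatnonzero(m[:300,u])])
```

```text
go units tx,ty,tz [ 0.0964  0.1412 -0.0092] turn total -0.032 (j7 0.01) pos [ 0.4475 -0.0045  0.0396] tooly deg -2.7478927448564154 tilt [-0.0189 -0.0042 -0.9998] t 23.575 F [-24.9544 -10.9755  36.5015]
go units tx,ty,tz [ 0.1094  3.1406 -0.0652] turn total -0.032 (j7 0.01) pos [ 0.4475 -0.0045  0.0396] tooly deg -2.7478927448564154 tilt [-0.0189 -0.0042 -0.9998] t 23.575 F [-24.9544 -10.9755  36.5015]
tcp in dock -0.27648808297574773 -0.005751732886763954
40660.0 ((-181.76673889160156, 31.460948944091797), (83.7970962524414, 102.73988342285156), 86.67639923095703)
-0.05 pred rows [[424.7, 54.9], [425.4, 42.4], [410.8, 291.3], [411.3, 281.9]] mask rows [72, 73, 74, 75, 76, 77, 78, 79, 80, 81, 82, 83, 84, 85, 86, 87, 88, 89, 90, 91, 92, 93, 94, 95, 96, 97, 98, 99, 100, 101, 102, 103, 104, 105, 106, 107, 108, 109, 110, 111, 112, 113]
-0.03 pred rows [[482.6, 54.5], [483.8, 42.0], [460.9, 291.4], [461.8, 282.0]] mask rows [76, 77, 78, 79, 80, 81, 82, 83, 84, 85, 86, 87]
0 pred rows [[570.0, 53.8], [571.8, 41.2], [536.6, 291.6], [537.9, 282.2]] mask rows [80, 81, 82, 83, 84, 85, 86, 87, 88, 89, 90, 91, 92, 93, 97]
0.02 pred rows [[628.7, 53.4], [630.9, 40.8], [587.3, 291.8], [588.9, 282.3]] mask rows [83, 84, 85, 86, 87, 88, 89, 90, 91, 92, 93, 94, 95, 96, 129, 130, 131, 132, 133, 134, 135, 136, 137, 138, 139, 140, 141, 142, 143, 144]
```

Friction made the tray lag: it is yawed about -3° and off centre in y, and the arm is loaded. I'll release, look from above, and regrip harder.

{"name": "send_rows", "arguments": {
  "steps": [
    {"tx": 0, "ty": 0, "tz": 0, "turn": 0, "grip": 0.2},
    {"tx": 0, "ty": -0.05, "tz": 0, "turn": 0, "grip": 0.35},
    {"tx": 0, "ty": -0.07, "tz": 0, "turn": 0, "grip": 0.4},
    {"tx": 0, "ty": 0, "tz": -0.3, "turn": 0, "grip": 0.4},
    {"tx": 0, "ty": 0, "tz": -0.8, "turn": 0, "grip": 0.4},
    {"tx": 0, "ty": 0, "tz": -0.9, "turn": 0, "grip": 0.4},
    {"tx": 0, "ty": 0.6, "tz": -0.8, "turn": 0, "grip": 0.4},
    {"tx": -0.5, "ty": 0.6, "tz": -0.4, "turn": 0, "grip": 0.4},
    {"tx": 0, "ty": 0, "tz": 0, "turn": 0, "grip": 0.4},
    {"tx": 0, "ty": 0, "tz": 0, "turn": 0, "grip": 0.4}
  ]
}}

```text
time: 24.82
position: [0.5178, -0.0315, 0.231]
tool_rot: [-2.268, -2.172, 0.002]
ft_force: [-0.3, 1.1, 0.4]
grip_width: 0.4
grip_force: 0.0
```

```bash
cat > traypose.py <<'E'
from h import *
from dock import o,ex,ey,th
from scipy.optimize import least_squares
def run(name,rowmax=275):
    px,K,C,T=wrist(name)
    # floor-colour pocket outlines touch the rim's inner bottom; rim found as bright grey ring: use outer contour of the grey rim's filled blob
    m=mask(px,(0,0,95),(180,60,220))|mask(px,*COL['blue'])|mask(px,*COL['yellow']);m[rowmax:]=0
    m=cv2.morphologyEx(m,cv2.MORPH_OPEN,np.ones((3,3)))
    cv2.imwrite(f'pics/{name}m.png',m)
    out=None
    for k in blobs(m,3000):
        a=cv2.approxPolyDP(k,5,True)[:,0];w=ray(K,C,a,.028)[:,:2]-o
        print(cv2.contourArea(k),'px',a.tolist(),'dock mm',np.c_[w@ex*1000,w@ey*1000].round(1).tolist())
    q=T[:2,3]-o;print('tcp dock',q@ex,q@ey,T[2,3],'t',ctrl.get_state()['time'])
E
python3 -c "
from traypose import *
run('w10')"
```

```text
27033.0 px [[277, 69], [272, 150], [222, 151], [230, 155], [229, 216], [240, 206], [269, 209], [265, 274], [271, 273], [274, 222], [274, 260], [287, 268], [301, 263], [306, 274], [318, 274], [317, 266], [339, 269], [334, 274], [379, 274], [386, 197], [320, 192], [323, 211], [311, 205], [299, 212], [298, 190], [278, 189], [275, 223], [275, 188], [395, 196], [386, 269], [391, 274], [416, 81]] dock mm [[-234.2, 82.6], [-239.6, 20.7], [-280.5, 19.9], [-274.1, 16.7], [-277.4, -34.2], [-267.7, -25.6], [-243.3, -28.2], [-248.3, -86.2], [-243.0, -85.3], [-239.3, -39.4], [-240.1, -73.3], [-228.9, -80.6], [-216.6, -76.0], [-212.3, -86.2], [-201.7, -86.2], [-202.6, -78.8], [-183.3, -81.6], [-187.7, -86.2], [-148.1, -86.2], [-144.9, -17.9], [-200.3, -13.7], [-197.7, -29.9], [-207.8, -24.7], [-218.0, -30.7], [-218.7, -12.1], [-235.4, -11.2], [-238.5, -40.3], [-237.8, -10.4], [-137.4, -17.1], [-142.1, -81.5], [-137.5, -86.2], [-125.4, 73.7]]
tcp dock -0.20502233373719456 -0.029663785928447813 0.23095620419044763 t 24.875
```

{"name": "send_rows", "arguments": {
  "steps": [
    {"tx": -0.8, "ty": 0.31, "tz": 0, "turn": 0, "grip": 0},
    {"tx": -0.8, "ty": 0.31, "tz": 0, "turn": 0, "grip": 0},
    {"tx": 0, "ty": 0, "tz": 0.9, "turn": 0, "grip": 0},
    {"tx": 0, "ty": 0, "tz": 0.9, "turn": 0, "grip": 0},
    {"tx": 0, "ty": 0, "tz": 0.7, "turn": 0, "grip": 0},
    {"tx": 0, "ty": 0, "tz": 0.5, "turn": 0, "grip": 0},
    {"tx": 0, "ty": 0, "tz": 0.33, "turn": 0, "grip": 0},
    {"tx": 0, "ty": 0, "tz": 0, "turn": 0, "grip": 0},
    {"tx": 0, "ty": 0, "tz": 0, "turn": 0, "grip": 0}
  ]
}}

```text
time: 26.0
position: [0.5525, -0.1295, 0.0331]
tool_rot: [2.268, 2.172, 0.002]
ft_force: [0.2, 0.3, -0.6]
grip_width: 0.005
grip_force: 0.0
```

```bash
python3 -c "
from h import *
from dock import *
go([*(o-.168*ex-.100*ey),.03],th)
s,T=tool();q=T[:2,3]-o;print(q@ex,q@ey)"
```

```text
go units tx,ty,tz [ 0.4354 -0.031   0.0522] turn total -0.000 (j7 0.47) pos [ 0.5525 -0.1295  0.0331] tooly deg -2.4950215749795306 tilt [ 0.0018  0.0002 -1.    ] t 26.0 F [ 0.2169  0.2781 -0.5764]
-0.16614620172151992 -0.1261222877799858
```

Push along +y at low speed.

{"name": "send_rows", "arguments": {
  "steps": [
    {"tx": 0.15, "ty": 0, "tz": 0.05, "turn": 0, "grip": 0},
    {"tx": 0.08, "ty": 0, "tz": 0, "turn": 0, "grip": 0},
    {"tx": 0.07, "ty": 0, "tz": 0, "turn": 0, "grip": 0},
    {"tx": 0.07, "ty": 0, "tz": 0, "turn": 0, "grip": 0},
    {"tx": 0.06, "ty": 0, "tz": 0, "turn": 0, "grip": 0},
    {"tx": 0, "ty": 0, "tz": 0, "turn": 0, "grip": 0},
    {"tx": 0, "ty": 0, "tz": 0, "turn": 0, "grip": 0}
  ]
}}

```text
time: 26.88
position: [0.5532, -0.104, 0.0293]
tool_rot: [2.269, 2.172, 0.001]
ft_force: [1.3, -4.1, 2.1]
grip_width: 0.006
grip_force: 1.9
```

```bash
python3 -c "
from traypose import *
run('w11')"
```

```text
51394.0 px [[119, 36], [131, 208], [191, 216], [177, 223], [132, 219], [134, 248], [370, 256], [386, 48], [373, 49], [373, 66], [353, 67], [352, 61], [327, 62], [325, 45]] dock mm [[-230.4, -4.3], [-232.7, -60.9], [-211.4, -63.8], [-216.7, -66.4], [-232.8, -64.9], [-233.2, -75.8], [-146.6, -78.9], [-143.7, -7.9], [-148.0, -8.2], [-147.8, -13.4], [-154.4, -13.7], [-154.7, -11.9], [-163.0, -12.2], [-163.7, -7.0]]
20453.5 px [[0, 0], [0, 88], [81, 100], [96, 274], [229, 271], [230, 264], [231, 271], [241, 265], [334, 274], [359, 265], [360, 259], [134, 250], [125, 259], [134, 256], [137, 265], [108, 265], [85, 21], [334, 30], [334, 43], [379, 45], [400, 32], [337, 30], [335, 17], [308, 16], [388, 20], [390, 0], [116, 0], [115, 7], [73, 0], [75, 43], [61, 31], [36, 32], [32, 0]] dock mm [[-267.0, 6.2], [-271.9, -20.3], [-245.5, -24.1], [-248.4, -85.8], [-198.8, -84.7], [-198.3, -81.9], [-198.1, -84.7], [-194.3, -82.3], [-159.8, -85.9], [-150.5, -82.4], [-150.2, -80.1], [-233.3, -76.5], [-237.0, -80.0], [-233.5, -78.8], [-232.8, -82.3], [-243.5, -82.3], [-240.9, 0.1], [-160.8, -2.6], [-160.7, -6.4], [-146.1, -7.0], [-139.4, -3.2], [-159.8, -2.6], [-160.5, 1.3], [-169.2, 1.6], [-143.4, 0.4], [-143.1, 6.2], [-230.2, 6.2], [-230.7, 4.2], [-243.8, 6.2], [-245.0, -6.4], [-249.0, -2.8], [-257.1, -3.1], [-256.9, 6.2]]
tcp dock -0.1665207577197776 -0.10057293832639196 0.029317355805273254 t 26.925
```

{"name": "send_rows", "arguments": {
  "steps": [
    {"tx": -0.06, "ty": 0, "tz": 0, "turn": 0, "grip": 0},
    {"tx": 0, "ty": 0.3, "tz": 0, "turn": 0, "grip": 0},
    {"tx": 0.06, "ty": 0, "tz": 0, "turn": 0, "grip": 0},
    {"tx": 0.05, "ty": 0, "tz": 0, "turn": 0, "grip": 0},
    {"tx": 0.045, "ty": 0, "tz": 0, "turn": 0, "grip": 0},
    {"tx": 0, "ty": 0, "tz": 0, "turn": 0, "grip": 0},
    {"tx": 0, "ty": 0, "tz": 0, "turn": 0, "grip": 0},
    {"tx": -0.3, "ty": 0, "tz": 0, "turn": 0, "grip": 0},
    {"tx": 0, "ty": 0, "tz": -0.8, "turn": 0, "grip": 0},
    {"tx": 0.5, "ty": 0, "tz": -0.9, "turn": 0, "grip": 0.4},
    {"tx": 0.8, "ty": -0.3, "tz": -0.9, "turn": 0, "grip": 0.4},
    {"tx": 0.5, "ty": -0.5, "tz": -0.8, "turn": 0, "grip": 0.4}
  ]
}}

```text
time: 28.42
position: [0.5303, -0.0149, 0.2247]
tool_rot: [2.269, 2.171, -0.0]
ft_force: [0.1, 1.8, 1.3]
grip_width: 0.261
grip_force: 0.0
```

{"name": "send_rows", "arguments": {
  "steps": [
    {"tx": 0, "ty": 0, "tz": 0, "turn": 0, "grip": 0.4},
    {"tx": 0, "ty": 0, "tz": 0, "turn": 0, "grip": 0.4}
  ]
}}

```text
time: 28.68
position: [0.5301, -0.0165, 0.223]
tool_rot: [-2.27, -2.171, -0.001]
ft_force: [-0.1, 0.1, -0.2]
grip_width: 0.387
grip_force: 0.0
```

```bash
python3 -c "
from traypose import *
run('w12')"
```

```text
20163.5 px [[246, 68], [246, 150], [191, 154], [201, 160], [203, 221], [217, 210], [246, 211], [251, 274], [253, 188], [372, 190], [376, 273], [388, 71]] dock mm [[-245.0, 97.9], [-247.5, 36.7], [-291.6, 33.7], [-283.9, 28.9], [-285.6, -21.1], [-273.4, -11.8], [-249.5, -12.7], [-247.4, -67.7], [-243.0, 6.4], [-145.9, 4.6], [-140.1, -66.9], [-136.9, 95.7]]
8394.0 px [[256, 189], [256, 265], [295, 265], [296, 274], [307, 267], [313, 274], [322, 264], [327, 270], [318, 274], [363, 274], [368, 192], [299, 190], [301, 197], [287, 210], [278, 206], [277, 190]] dock mm [[-240.6, 5.5], [-242.9, -59.6], [-209.5, -59.6], [-208.8, -67.7], [-199.3, -61.4], [-194.2, -67.8], [-186.5, -58.7], [-182.2, -64.1], [-189.9, -67.8], [-151.2, -67.8], [-149.2, 3.0], [-205.5, 4.7], [-204.0, -1.1], [-215.6, -11.9], [-223.0, -8.5], [-223.5, 4.7]]
tcp dock -0.19339670839731518 -0.014162051028322476 0.22296644610519664 t 28.725
```

{"name": "send_rows", "arguments": {
  "newtons": 50,
  "steps": [
    {"tx": 0.19, "ty": -0.72, "tz": 0, "turn": 0, "grip": 0.4},
    {"tx": 0.19, "ty": -0.73, "tz": 0.2, "turn": 0, "grip": 0.4},
    {"tx": 0, "ty": 0, "tz": 0.8, "turn": 0, "grip": 0.4},
    {"tx": 0, "ty": 0, "tz": 0.8, "turn": 0, "grip": 0.4},
    {"tx": 0, "ty": 0, "tz": 0.7, "turn": 0, "grip": 0.4},
    {"tx": 0, "ty": 0, "tz": 0.4, "turn": 0, "grip": 0.4},
    {"tx": 0, "ty": 0, "tz": 0, "turn": 0, "grip": 0.4},
    {"tx": 0, "ty": 0, "tz": 0, "turn": 0, "grip": 0.4}
  ]
}}

```text
time: 29.72
position: [0.4447, 0.0098, 0.0494]
tool_rot: [2.271, 2.169, -0.002]
ft_force: [1.0, 0.0, 0.8]
grip_width: 0.402
grip_force: 0.0
```

Run:
```python
from h import *
from dock import *
px,K,C,T=wrist('w13')
q=T[:2,3]-o;print('tcp dock',q@ex,q@ey,T[2,3],T[:3,2],ctrl.get_state()['ft_force'])
m=mask(px,(0,0,130),(180,40,255));m[300:]=0
for k in blobs(m,300):
    a=cv2.approxPolyDP(k,4,True)[:,0];w=ray(K,C,a,.065)[:,:2]-o;print(a.tolist(),np.c_[w@ex*1000,w@ey*1000].round(1).tolist())
```

```text
tcp dock -0.2798363863917731 0.008393197729243414 0.049445939087404606 [ 0.     -0.0014 -1.    ] [-0.3638  1.3194  1.1203]
[[373, 240], [356, 237], [358, 258], [353, 268], [338, 263], [331, 238], [329, 257], [300, 255], [295, 299], [354, 299], [355, 277], [372, 271]] [[-261.5, 40.6], [-267.0, 41.7], [-266.2, 34.6], [-267.7, 31.1], [-272.7, 32.9], [-275.0, 41.3], [-275.6, 34.9], [-285.1, 35.6], [-286.9, 20.2], [-267.1, 20.2], [-267.0, 28.0], [-261.4, 30.1]]
[[511, 70], [511, 77], [639, 80], [639, 70]] [[-222.8, 92.0], [-222.6, 90.1], [-184.8, 89.2], [-185.3, 92.0]]
[[492, 172], [488, 207], [507, 208], [513, 172]] [[-225.2, 62.4], [-225.4, 51.4], [-219.3, 51.0], [-218.7, 62.4]]
[[639, 274], [635, 289], [569, 289], [580, 296], [639, 299]] [[-173.1, 28.8], [-173.4, 23.5], [-195.5, 23.6], [-191.4, 21.0], [-171.4, 19.9]]
[[629, 165], [622, 201], [639, 201], [639, 165]] [[-183.1, 64.4], [-183.2, 53.2], [-177.8, 53.2], [-180.0, 64.4]]
[[411, 117], [403, 124], [402, 186]] [[-251.3, 78.9], [-253.6, 76.8], [-253.0, 58.1]]
```

{"name": "send_rows", "arguments": {
  "steps": [
    {"tx": 0, "ty": 0, "tz": 0, "turn": 0, "grip": 0.05},
    {"tx": 0, "ty": 0, "tz": 0, "turn": 0, "grip": 0.05},
    {"tx": 0, "ty": 0, "tz": 0, "turn": 0, "grip": 0.05},
    {"tx": 0, "ty": 0, "tz": 0, "turn": 0, "grip": 0.05},
    {"tx": 0, "ty": 0, "tz": 0, "turn": 0, "grip": 0.05}
  ]
}}

```text
time: 30.4
position: [0.4446, 0.0112, 0.0496]
tool_rot: [-2.269, -2.172, -0.001]
ft_force: [-1.3, -0.3, 5.0]
grip_width: 0.137
grip_force: 49.9
```

{"name": "send_rows", "arguments": {
  "steps": [
    {"tx": -0.05, "ty": 0.1, "tz": 0, "turn": 0, "grip": 0.05},
    {"tx": -0.03, "ty": 0.1, "tz": 0, "turn": 0, "grip": 0.05},
    {"tx": 0, "ty": 0.1, "tz": 0, "turn": 0, "grip": 0.05}
  ]
}}

```text
time: 30.78
position: [0.4449, 0.011, 0.0489]
tool_rot: [-2.239, -2.147, 0.037]
ft_force: [-62.1, 11.1, 83.2]
grip_width: 0.141
grip_force: 48.8
```

The arm's compliance turns a forward push into downward force on the handle, which jams it. I'll unload by raising the commanded height.

{"name": "send_rows", "arguments": {
  "steps": [
    {"tx": 0, "ty": -0.05, "tz": -0.06, "turn": 0, "grip": 0.05},
    {"tx": 0, "ty": 0, "tz": -0.04, "turn": 0, "grip": 0.05}
  ]
}}

```text
time: 31.02
position: [0.4583, 0.0058, 0.0547]
tool_rot: [-2.269, -2.172, 0.001]
ft_force: [1.1, -0.4, -3.6]
grip_width: 0.132
grip_force: 50.0
```

```bash
python3 -c "
from h import *
from dock import *
s,T=tool();q=T[:2,3]-o;print(q@ex*1000,q@ey*1000,T[:3,2],s['ft_force'],s['torque'],s['joint_positions'],T[2,3])"
```

```text
-266.0976852155083 4.963727160722066 [-0.0009 -0.0001 -1.    ] [ 1.0769 -0.359  -3.6479] [-0.1184  0.4072  0.0039] [-1.0093  0.1353  0.9981  2.1382 -0.1412  0.9355  0.0256] 0.05466216316326923
```

It slid free, but the rear is slightly lifted. I'll lower 3.5 mm and push forward lightly unloaded.

{"name": "send_rows", "arguments": {
  "steps": [
    {"tx": 0, "ty": 0, "tz": 0.06, "turn": 0, "grip": 0.05},
    {"tx": 0, "ty": 0.06, "tz": 0, "turn": 0, "grip": 0.05},
    {"tx": 0, "ty": 0.06, "tz": 0, "turn": 0, "grip": 0.05}
  ]
}}

```text
time: 31.4
position: [0.4666, 0.0052, 0.0513]
tool_rot: [2.269, 2.172, -0.001]
ft_force: [-0.5, -0.9, -4.6]
grip_width: 0.134
grip_force: 50.0
```

```bash
cat > st.py <<'E'
from traypose import *
s,T=tool();q=T[:2,3]-o;print('dock mm',q@ex*1000,q@ey*1000,'z',T[2,3],T[:3,2],'F',s['ft_force'],'tooly dock deg',np.degrees(np.arctan2(T[1,1],T[0,1])-th),'t',s['time'])
px,K,C,T=wrist('st')
m=mask(px,*COL['blue']);k=blobs(m,500)[0];a=cv2.approxPolyDP(k,6,True)[:,0];w=ray(K,C,a,.004)[:,:2]-o
print(np.c_[a,w@ex*1000,w@ey*1000].round(1).tolist())
E
python3 st.py
```

```text
dock mm -257.84705004951456 4.785761171412348 z 0.05134980180754079 [-0.0001 -0.0005 -1.    ] F [-0.5262 -0.8724 -4.6153] tooly dock deg -0.011846854192325614 t 31.4
[[410.0, 86.0, -216.5, 89.9], [401.0, 267.0, -216.0, 6.8], [600.0, 267.0, -119.2, 6.7], [607.0, 232.0, -118.9, 24.3], [639.0, 232.0, -103.6, 24.3], [639.0, 200.0, -106.6, 39.6], [618.0, 198.0, -116.6, 40.6], [624.0, 163.0, -116.8, 56.7], [639.0, 160.0, -110.2, 58.0], [639.0, 124.0, -113.3, 73.9], [624.0, 123.0, -120.1, 74.3], [632.0, 84.0, -119.6, 90.8]]
```

Forces are small now. The tray is parallel, with y about +4.5 mm. Advancing with a lateral correction.

{"name": "send_rows", "arguments": {
  "steps": [
    {"tx": -0.015, "ty": 0.08, "tz": 0.01, "turn": 0, "grip": 0.05},
    {"tx": -0.015, "ty": 0.1, "tz": 0, "turn": 0, "grip": 0.05},
    {"tx": -0.015, "ty": 0.1, "tz": 0, "turn": 0, "grip": 0.05},
    {"tx": -0.015, "ty": 0.1, "tz": 0, "turn": 0, "grip": 0.05},
    {"tx": -0.015, "ty": 0.1, "tz": 0, "turn": 0, "grip": 0.05}
  ]
}}

```text
time: 32.08
position: [0.4954, -0.0005, 0.051]
tool_rot: [2.269, 2.172, 0.0]
ft_force: [0.2, 1.0, -5.0]
grip_width: 0.132
grip_force: 50.0
```

```bash
python3 st.py
```

```text
dock mm -228.81326003649366 0.3505497010634778 z 0.05099412526305579 [ 0.0001 -0.     -1.    ] F [ 0.1571  1.0025 -5.032 ] tooly dock deg -0.007449685505793187 t 32.075
[[410.0, 86.0, -187.5, 85.5], [401.0, 267.0, -187.1, 2.5], [600.0, 267.0, -90.4, 2.4], [607.0, 232.0, -90.1, 19.9], [639.0, 232.0, -74.9, 19.9], [639.0, 200.0, -77.8, 35.3], [618.0, 198.0, -87.8, 36.2], [624.0, 163.0, -88.0, 52.3], [639.0, 160.0, -81.4, 53.7], [639.0, 124.0, -84.5, 69.5], [624.0, 123.0, -91.2, 69.9], [632.0, 85.0, -90.7, 85.9]]
```

The tray is centred and parallel. Pushing in.

{"name": "send_rows", "arguments": {
  "steps": [
    {"tx": 0, "ty": 0.1, "tz": 0.005, "turn": 0, "grip": 0.05},
    {"tx": 0, "ty": 0.15, "tz": 0, "turn": 0, "grip": 0.05},
    {"tx": 0, "ty": 0.15, "tz": 0, "turn": 0, "grip": 0.05},
    {"tx": 0, "ty": 0.15, "tz": 0, "turn": 0, "grip": 0.05},
    {"tx": 0, "ty": 0.15, "tz": 0, "turn": 0, "grip": 0.05},
    {"tx": 0, "ty": 0.15, "tz": 0, "turn": 0, "grip": 0.05}
  ]
}}

```text
time: 32.88
position: [0.5465, -0.0026, 0.0506]
tool_rot: [2.269, 2.173, -0.0]
ft_force: [-0.2, 0.6, -4.2]
grip_width: 0.134
grip_force: 50.0
```

```bash
python3 st.py
```

```text
dock mm -177.66109714997057 0.4461226436606362 z 0.050619846594404376 [-0.     -0.0001 -1.    ] F [-0.2281  0.6306 -4.2024] tooly dock deg 0.000440480466110149 t 32.875
[[410.0, 86.0, -136.5, 85.6], [401.0, 267.0, -136.0, 2.7], [599.0, 267.0, -40.0, 2.7], [607.0, 232.0, -39.2, 20.1], [639.0, 232.0, -24.0, 20.1], [639.0, 200.0, -27.0, 35.5], [618.0, 198.0, -36.9, 36.4], [624.0, 162.0, -37.2, 52.9], [639.0, 159.0, -30.7, 54.3], [639.0, 124.0, -33.6, 69.6], [624.0, 123.0, -40.4, 70.0], [632.0, 85.0, -39.9, 86.0]]
```

{"name": "send_rows", "arguments": {
  "steps": [
    {"tx": 0, "ty": 0.15, "tz": 0.005, "turn": 0, "grip": 0.05},
    {"tx": 0, "ty": 0.15, "tz": 0, "turn": 0, "grip": 0.05},
    {"tx": 0, "ty": 0.15, "tz": 0, "turn": 0, "grip": 0.05},
    {"tx": 0, "ty": 0.15, "tz": 0, "turn": 0, "grip": 0.05},
    {"tx": 0, "ty": 0.15, "tz": 0, "turn": 0, "grip": 0.05},
    {"tx": 0, "ty": 0.15, "tz": 0, "turn": 0, "grip": 0.05},
    {"tx": 0, "ty": 0.15, "tz": 0, "turn": 0, "grip": 0.05},
    {"tx": 0, "ty": 0.15, "tz": 0, "turn": 0, "grip": 0.05}
  ]
}}

```text
time: 33.92
position: [0.6184, -0.0057, 0.0504]
tool_rot: [-2.269, -2.173, -0.0]
ft_force: [0.4, -0.0, -4.7]
grip_width: 0.137
grip_force: 50.0
```

```bash
python3 st.py
```

```text
dock mm -105.67683284132663 0.45690448832981084 z 0.050376075436052686 [ 0.  0. -1.] F [ 0.3627 -0.0404 -4.6643] tooly dock deg -3.250878912144038e-05 t 33.925
[[411.0, 85.0, -64.1, 86.0], [401.0, 267.0, -64.1, 2.8], [600.0, 267.0, 32.3, 2.8], [607.0, 232.0, 32.6, 20.2], [639.0, 232.0, 47.8, 20.2], [639.0, 200.0, 44.8, 35.5], [618.0, 198.0, 34.9, 36.5], [624.0, 162.0, 34.6, 52.9], [639.0, 160.0, 41.2, 53.8], [639.0, 124.0, 38.2, 69.6], [623.0, 123.0, 31.0, 70.0], [631.0, 86.0, 31.6, 85.6]]
```

{"name": "send_rows", "arguments": {
  "steps": [
    {"tx": 0, "ty": 0.08, "tz": 0.008, "turn": 0, "grip": 0.05},
    {"tx": 0, "ty": 0.06, "tz": 0, "turn": 0, "grip": 0.05},
    {"tx": 0, "ty": 0.05, "tz": 0, "turn": 0, "grip": 0.05},
    {"tx": 0, "ty": 0.04, "tz": 0, "turn": 0, "grip": 0.05},
    {"tx": 0, "ty": 0.03, "tz": 0, "turn": 0, "grip": 0.05}
  ]
}}

```text
time: 34.6
position: [0.6335, -0.0064, 0.05]
tool_rot: [-2.269, -2.172, -0.0]
ft_force: [0.3, -0.3, -4.4]
grip_width: 0.132
grip_force: 50.0
```

```bash
python3 st.py
```

```text
dock mm -90.60177306892315 0.4269274869033762 z 0.049957167265171847 [ 0.      0.0001 -1.    ] F [ 0.2889 -0.2778 -4.4486] tooly dock deg -0.004050184057545291 t 34.6
[[411.0, 85.0, -49.1, 85.9], [401.0, 267.0, -49.1, 2.9], [599.0, 267.0, 46.6, 2.9], [607.0, 232.0, 47.4, 20.3], [639.0, 232.0, 62.5, 20.3], [639.0, 200.0, 59.6, 35.5], [618.0, 198.0, 49.6, 36.5], [624.0, 162.0, 49.4, 52.9], [639.0, 160.0, 56.0, 53.8], [639.0, 124.0, 53.0, 69.6], [623.0, 122.0, 45.7, 70.4], [630.0, 86.0, 46.0, 85.5]]
```

Not in contact yet, so continue slowly.

{"name": "send_rows", "arguments": {
  "steps": [
    {"tx": 0, "ty": 0.03, "tz": 0, "turn": 0, "grip": 0.05},
    {"tx": 0, "ty": 0.03, "tz": 0, "turn": 0, "grip": 0.05},
    {"tx": 0, "ty": 0.03, "tz": 0, "turn": 0, "grip": 0.05}
  ]
}}

```text
time: 35.02
position: [0.6377, -0.0062, 0.0497]
tool_rot: [-2.267, -2.171, 0.002]
ft_force: [-6.4, 1.5, -1.2]
grip_width: 0.133
grip_force: 49.9
```

Contact with the housing. A little more push, then check.

{"name": "send_rows", "arguments": {
  "steps": [
    {"tx": 0, "ty": 0.04, "tz": 0, "turn": 0, "grip": 0.05},
    {"tx": 0, "ty": 0.02, "tz": 0, "turn": 0, "grip": 0.05}
  ]
}}

```text
time: 35.28
position: [0.6377, -0.0061, 0.0495]
tool_rot: [-2.263, -2.166, 0.009]
ft_force: [-17.4, 2.8, 8.6]
grip_width: 0.135
grip_force: 49.9
```

{"name": "send_rows", "arguments": {
  "steps": [
    {"tx": 0, "ty": 0, "tz": 0, "turn": 0, "grip": 0.2},
    {"tx": 0, "ty": -0.08, "tz": 0, "turn": 0, "grip": 0.35},
    {"tx": 0, "ty": 0, "tz": 0, "turn": 0, "grip": 0.4},
    {"tx": 0, "ty": 0, "tz": -0.4, "turn": 0, "grip": 0.4},
    {"tx": 0, "ty": 0, "tz": -0.8, "turn": 0, "grip": 0.4},
    {"tx": 0, "ty": 0, "tz": -0.9, "turn": 0, "grip": 0},
    {"tx": -0.9, "ty": 0.2, "tz": -0.3, "turn": 0, "grip": 0},
    {"tx": -0.4, "ty": 0.2, "tz": -0.3, "turn": 0, "grip": 0},
    {"tx": 0, "ty": 0, "tz": 0, "turn": 0, "grip": 0},
    {"tx": 0, "ty": 0, "tz": 0, "turn": 0, "grip": 0}
  ]
}}

```text
time: 36.52
position: [0.6583, -0.0846, 0.2116]
tool_rot: [-2.268, -2.173, -0.001]
ft_force: [0.5, 0.2, -0.5]
grip_width: 0.012
grip_force: 0.0
```

Run:
```python
from traypose import *
run('w14')
px,K,C,T=wrist('w15')
for k in blobs(mask(px,(0,120,60),(8,255,255)),60): a=k[:,0];w=ray(K,C,a,.081)[:,:2]-o;w=np.c_[w@ex,w@ey]*1000;print('red',cv2.boundingRect(k),w.min(0),w.max(0))
for nm in ('blue','yellow'):
  for k in blobs(mask(px,*COL[nm]),500): w=ray(K,C,k[:,0],.004)[:,:2]-o;w=np.c_[w@ex,w@ey]*1000;print(nm,w.min(0),w.max(0))
```

```text
27806.0 px [[325, 0], [325, 37], [330, 38], [332, 16], [331, 54], [325, 54], [329, 76], [323, 87], [289, 83], [287, 128], [285, 77], [268, 75], [269, 139], [284, 138], [285, 148], [318, 147], [323, 135], [327, 216], [328, 119], [413, 117], [374, 120], [383, 141], [358, 142], [356, 180], [352, 122], [362, 119], [331, 119], [330, 198], [413, 197], [411, 162], [411, 174], [419, 167], [421, 211], [446, 211], [450, 157], [443, 154], [444, 120], [413, 119], [459, 113], [331, 112], [329, 104], [332, 110], [452, 111], [465, 64], [463, 0]] dock mm [[-54.8, 79.1], [-54.6, 55.0], [-50.9, 54.3], [-49.7, 68.8], [-50.1, 43.6], [-54.5, 43.6], [-51.4, 28.5], [-55.8, 20.8], [-81.0, 23.6], [-83.0, -8.7], [-83.9, 27.8], [-96.5, 29.1], [-96.9, -16.9], [-85.4, -16.2], [-84.7, -23.6], [-59.3, -22.9], [-55.6, -13.9], [-51.9, -77.0], [-51.8, -2.1], [12.4, -0.6], [-17.0, -2.8], [-9.5, -18.3], [-28.7, -19.1], [-29.4, -48.2], [-33.6, -4.3], [-26.1, -2.1], [-49.6, -2.1], [-49.7, -62.4], [16.1, -61.6], [12.9, -34.2], [13.5, -43.5], [19.4, -38.1], [23.2, -72.9], [43.2, -72.9], [42.9, -30.4], [37.3, -28.1], [36.1, -2.8], [12.5, -2.1], [47.0, 2.3], [-49.6, 3.0], [-51.2, 8.7], [-48.9, 4.4], [41.6, 3.7], [48.4, 36.8], [43.1, 79.2]]
7748.5 px [[543, 0], [530, 109], [597, 110], [616, 0]] dock mm [[99.9, 79.2], [100.2, 5.2], [150.8, 4.5], [151.7, 79.3]]
tcp dock -0.06238198042087929 -0.07659219012486286 0.21158072273158215 t 36.575
red (302, 253, 14, 51) [ -71.2018 -128.2808] [-62.1343 -91.3096]
blue [-49.5296   4.6142] [56.7185 86.364 ]
blue [111.8306   4.9083] [168.3298  86.5551]
yellow [-49.2003 -80.0088] [52.6111 -1.5978]
```

The tray's front wall is at x ≈ -55 of the tester, so it is home, and the floors are level. Now the bolt: closed fingers go behind the tab on its -y side.

{"name": "send_rows", "arguments": {
  "steps": [
    {"tx": -0.66, "ty": -0.04, "tz": 0, "turn": 0, "grip": 0},
    {"tx": -0.66, "ty": -0.04, "tz": 0, "turn": 0, "grip": 0},
    {"tx": 0, "ty": 0, "tz": 0, "turn": 0, "grip": 0},
    {"tx": 0, "ty": 0, "tz": 0.7, "turn": 0, "grip": 0},
    {"tx": 0, "ty": 0, "tz": 0.7, "turn": 0, "grip": 0},
    {"tx": 0, "ty": 0, "tz": 0.7, "turn": 0, "grip": 0},
    {"tx": 0, "ty": 0, "tz": 0.43, "turn": 0, "grip": 0},
    {"tx": 0, "ty": 0, "tz": 0, "turn": 0, "grip": 0},
    {"tx": 0, "ty": 0, "tz": 0, "turn": 0, "grip": 0}
  ]
}}

```text
time: 37.75
position: [0.6508, -0.1636, 0.0611]
tool_rot: [2.267, 2.173, 0.002]
ft_force: [0.6, -1.1, -0.0]
grip_width: 0.003
grip_force: 0.0
```

Run:
```python
from h import *
from dock import *
px,K,C,T=wrist('w16');q=T[:2,3]-o;print('tcp',q@ex,q@ey,T[2,3],ctrl.get_state()['ft_force'])
for k in blobs(mask(px,(0,120,60),(8,255,255)),60): a=k[:,0];w=ray(K,C,a,.081)[:,:2]-o;w=np.c_[w@ex,w@ey]*1000;print('red',cv2.boundingRect(k),w.min(0),w.max(0))
```

```text
tcp -0.06646732815594548 -0.15591253685497367 0.061127898547050676 [-0.7174 -0.2842 -0.1456]
red (301, 174, 32, 88) [ -71.4235 -129.3992] [ -61.7804 -101.9796]
```

{"name": "send_rows", "arguments": {
  "steps": [
    {"tx": 0.12, "ty": 0, "tz": 0, "turn": 0, "grip": 0},
    {"tx": 0.12, "ty": 0, "tz": 0, "turn": 0, "grip": 0},
    {"tx": 0.12, "ty": 0, "tz": 0, "turn": 0, "grip": 0},
    {"tx": 0.12, "ty": 0, "tz": 0, "turn": 0, "grip": 0},
    {"tx": 0.12, "ty": 0, "tz": 0, "turn": 0, "grip": 0},
    {"tx": 0.12, "ty": 0, "tz": 0, "turn": 0, "grip": 0}
  ]
}}

```text
time: 38.55
position: [0.6519, -0.121, 0.0602]
tool_rot: [2.269, 2.172, 0.0]
ft_force: [0.4, -1.4, 0.2]
grip_width: 0.003
grip_force: 0.8
```

{"name": "send_rows", "arguments": {
  "steps": [
    {"tx": 0.1, "ty": 0, "tz": 0, "turn": 0, "grip": 0},
    {"tx": 0.1, "ty": 0, "tz": 0, "turn": 0, "grip": 0},
    {"tx": 0.06, "ty": 0, "tz": 0, "turn": 0, "grip": 0}
  ]
}}

```text
time: 38.92
position: [0.6525, -0.1052, 0.0601]
tool_rot: [-2.269, -2.173, -0.0]
ft_force: [0.6, -2.1, 1.4]
grip_width: 0.007
grip_force: 0.8
```

Run:
```python
from h import *
from dock import *
px,K,C,T=wrist('w17');q=T[:2,3]-o;print('tcp',q@ex,q@ey,T[2,3],ctrl.get_state()['ft_force'])
for k in blobs(mask(px,(0,120,60),(8,255,255)),60): a=k[:,0];w=ray(K,C,a,.081)[:,:2]-o;w=np.c_[w@ex,w@ey]*1000;print('red',cv2.boundingRect(k),w.min(0),w.max(0))
```

```text
tcp -0.06724954686965488 -0.09745461358840685 0.06007048171701488 [-0.0352 -0.5058 -0.0457]
red (304, 208, 32, 99) [-71.2616 -85.8585] [-61.5271 -53.7037]
```

{"name": "send_rows", "arguments": {
  "steps": [
    {"tx": 0.05, "ty": 0, "tz": 0, "turn": 0, "grip": 0},
    {"tx": 0.05, "ty": 0, "tz": 0, "turn": 0, "grip": 0}
  ]
}}

```text
time: 39.22
position: [0.6525, -0.101, 0.0601]
tool_rot: [2.269, 2.171, -0.002]
ft_force: [1.3, -5.8, -0.9]
grip_width: 0.002
grip_force: 2.8
```

{"name": "send_rows", "arguments": {
  "steps": [
    {"tx": 0.05, "ty": 0, "tz": 0, "turn": 0, "grip": 0},
    {"tx": 0.03, "ty": 0, "tz": 0, "turn": 0, "grip": 0}
  ]
}}

```text
time: 39.48
position: [0.6525, -0.1007, 0.0602]
tool_rot: [2.269, 2.164, -0.007]
ft_force: [1.9, -11.0, -3.0]
grip_width: 0.006
grip_force: 5.9
```

It has reached its stop: no motion while the force rises. Backing off and verifying.

{"name": "send_rows", "arguments": {
  "steps": [
    {"tx": -0.3, "ty": 0, "tz": 0, "turn": 0, "grip": 0},
    {"tx": -0.3, "ty": 0, "tz": 0, "turn": 0, "grip": 0},
    {"tx": 0, "ty": 0, "tz": -0.8, "turn": 0, "grip": 0},
    {"tx": 0, "ty": 0, "tz": -0.9, "turn": 0, "grip": 0},
    {"tx": 0, "ty": 0, "tz": -0.9, "turn": 0, "grip": 0},
    {"tx": 0.4, "ty": 0, "tz": 0, "turn": 0, "grip": 0},
    {"tx": 0, "ty": 0, "tz": 0, "turn": 0, "grip": 0},
    {"tx": 0, "ty": 0, "tz": 0, "turn": 0, "grip": 0}
  ]
}}

```text
time: 40.48
position: [0.6516, -0.1076, 0.2151]
tool_rot: [-2.269, -2.171, 0.002]
ft_force: [-0.2, -0.0, -0.6]
grip_width: 0.009
grip_force: 0.0
```

Run:
```python
from h import *
from dock import *
px,K,C,T=wrist('w18');q=T[:2,3]-o;print('tcp',q@ex,q@ey,T[2,3],ctrl.get_state()['time'])
for k in blobs(mask(px,(0,120,60),(8,255,255)),60): a=k[:,0];w=ray(K,C,a,.081)[:,:2]-o;w=np.c_[w@ex,w@ey]*1000;print('red',cv2.boundingRect(k),w.min(0),w.max(0))
for nm in ('blue','yellow'):
  for k in blobs(mask(px,*COL[nm]),500): w=ray(K,C,k[:,0],.004)[:,:2]-o;w=np.c_[w@ex,w@ey]*1000;print(nm,w.min(0),w.max(0))
i=ctrl.get_image('top');px=i['pixels']
for c in ('red','blue','yellow'):
    for k in blobs(mask(px,*COL[c]),15): print(c,cv2.contourArea(k),np.round(cv2.minAreaRect(k)[0]))
```

```text
tcp -0.0680350385879859 -0.09989228637313155 0.21511957112282296 40.525
red (310, 165, 16, 40) [-71.1502 -82.0871] [-61.0979 -55.9888]
blue [-48.8069   5.7664] [57.086  62.9001]
blue [112.6236  10.9573] [168.8989  62.7772]
yellow [-48.917  -76.6759] [52.9264 -1.7672]
red 1633.0 [588. 416.]
red 183.5 [449. 321.]
red 35.0 [145. 230.]
blue 4836.5 [572. 285.]
blue 656.5 [304. 190.]
blue 395.5 [306. 153.]
blue 22.0 [468. 182.]
yellow 2040.5 [546. 414.]
yellow 491.5 [330. 192.]
```

```bash
python3 -c "
from bench import ctrl
print(ctrl.close_job())"
```

```text
the job is handed in; nothing more can be done
None
```

I handed the job in at about 40 s: both loose capacitors are in the pockets of their own colour, the tray is fully home and the bolt's tab is pushed to its stop. On the way I nudged the tray's side wall twice with closed fingers to straighten it, and its rear lifted about 5 mm for a moment while I freed a jam at the handle.

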